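Refill the cedar-ball case

ROBOT

A 6-joint arm with a two-finger parallel gripper is mounted at the origin on the work surface. World frame = base frame: x ahead of the robot, y to its left, z up, the work surface at z = 0. Lengths are in m, angles in degrees, forces in N, time in s.
With the tool pointing down it reaches from about 0.35 to 0.875 m from the base axis. Payload 4.2 kg.
Tool frame: the origin (TCP) lies at the very end of the fingers, on their centre line; the grasp point (between the pads) lies r.pinch_z behind it (r.pinch_z is the distance from the TCP to the grasp point, in m); y points along the fingers, z is the direction in which the jaws open and shut, and the axes are right-handed (so a half turn about y gives the same grasp; the last joint's range is limited). The gripper opens to 87 mm and grips with 3 to 60 N. Pads are 19 mm wide; open, the fingers measure 117 mm over their backs; the gripper's body (75 mm by 190 mm) begins 51 mm behind the grasp point.
Start: joints at [14.817, 22.042, 0.453, 0, -68.411, -14.817], TCP at [0.625, 0, 0.191] pointing down, gripper open.
Joint ranges: [-179.83, 179.83], [-69.29, 118.12], [-61.27, 80.66], [-181.25, 117.63], [-171.15, -9.14], [-177.46, 177.46]. Speed limits (degrees/s): [159.86, 159.86, 180, 180, 180, 180].

INTERFACE

Orientations are given as a 3x3 rotation matrix whose columns are the frame's x, y, z axes.
In Python, from station import sense, capture, camera_params, r gives the robot as it stands.
- The arm moves only by the tool move_arm, never from a script. Its argument "increments" is text: rows parted by semicolons, each of 7 numbers parted by spaces: the closure, from -1 (fully open) to 1 (shut), so that 0 is half open, then the shift along the tool's x, y, z in m, then the turn, a rotation vector about the tool's x, y, z in rad. In form: hand x y z wx wy wz; .... A call has 1 to 8 rows; each row is the pose to reach, as a shift and turn from the pose commanded when the call began, along the tool's axes at that moment; what a row does not reach only later rows make up. A row lasts 1/10 s, in which the tool goes at most 50 mm and 8.59 degrees, less where a joint would pass 70% of its speed; a pose out of reach is approached as far as the arm can. A call with a gripper value outside its range is refused whole. The fingers move at their own pace and stop on an object; the grip force is fixed at half the most. Time passes only in rows, so rows that repeat a pose let the fingers close. It gives the time, the measured TCP pose, the force and the opening at its end, in the units of the state.
- sense(): the state, without advancing time (a new reading comes with each control period).
- capture(name): name is "scene" or "side" or "wrist"; returns (picture, depth): 400x640x3 uint8, red, green, blue; 400x640 float32, m along the optical axis (not along the pixel's ray), 0 where there is no reading.
- camera_params(name): a dict with "fx", "fy", "cx", "cy" (pixels), "xyz" and "orientation" of the camera in the world. Camera axes: x right, y down, z forward; pixel columns grow to the right and rows downward; lengths in m; the calibration is good to about 2 mm. A picture is of the moment at which its call begins: read the wrist's pose just before it. camera_params takes no time and is no camera call; for the wrist camera it gives the pose at the moment of the call.
- r.finish_job(): hands the job in, once; it reports no verdict.
The state is a dict: "time_s": time; "joints": joint angles; "joint_velocities": joint speeds; "effort": joint torques, N m; "tcp_pos": TCP position; "ee_rot": TCP orientation; "wrist_force": force on the tool from outside, world axes, zero at the start; "moment": the same for the moment, N m; "gripper_width": opening from 0.0 (shut) to 1.0 (fully open).
Only numpy, scipy, OpenCV 4.12 (cv2) and the standard library are available. Lean on these libraries where they do the work, as an engineer would, in place of code of your own. Each camera call takes 0.05 s, during which the arm holds its last target.

TASK

The lid of the pink cedar-ball case has no grip and is too tight for fingers: pry it up with the flat blade and swing it open, then put every cedar ball from the organiser tray into the case, one per well. When all are in, shut the lid fully and leave the blade lying wholly on its cork mat; leave the soap and everything else where it is.

Things in the scene. Friction and masses are not known exactly. Their poses are not given: they have to be found in the camera images.
- case: White base block of the cedar-ball case, fixed: 140 (own x) x 194 (own y) x 46 mm high, six round wells (2 x 3) in its flat top. On it the deep pink lid, hollow, 4 mm walls, hinged along the back (+x) edge. Origin: centre of the underside, z up. The front (-x) faces the robot's right; all along it, between base top (z 46 mm) and the lid's front wall, is a slot 6 mm high for the blade.
- lid (a joint): Opening angle of the pink lid (140 x 194 x 44 mm, top 90 mm above the table when shut), rad: 0 shut, 1.75 fully open, leaning back past upright; the front edge rises as it grows. The hinge is stiff (0.2 N m): the lid stays at any angle it is left at; raising it takes about 2 N at the front edge.
- hinge (a point): Middle of the lid's hinge line (the line runs along the case's y): at the case's (70, 0, 46) mm. The lid's front edge lies 140 mm before it, its lower lip 6 mm and its roof's underside 40 mm above it when shut.
- blade: Flat pry blade, loose on the cork mat, tip to the robot's left, 190 mm, 100 g: black handle 100 x 22 x 18 mm (own x -80 to 20 mm), then steel blade 90 x 28 x 2.5 mm (x 20 to 110 mm) at the handle's mid-height (z = 9 mm). x points to the tip, z up. Origin on the underside near the centre of mass, 20 mm behind the handle's front end: grip it there, across y.
- blade_tip (a point): End of the steel blade, at the blade's (110, 0, 9) mm.
- blade_butt (a point): Rear end of the handle, at the blade's (-80, 0, 9) mm.
- mat: Cork mat for the blade, 270 (own x) x 120 (own y) x 3 mm, fixed; origin at the centre of its underside.
- tray: Low wooden organiser tray, fixed, 160 (own x) x 238 (own y) mm, floor 3 mm thick, walls and dividers only 10 mm high and 4 mm thick, 2 x 3 compartments of about 74 mm; origin at the centre of its underside.
- ball0_center (a point): Centre of a cedar ball: reddish-brown wood, round with 26 small flats, 36 mm across flats, 42 mm across corners, 22 g; starts on a flat in a compartment of the tray, centre 21 mm above the table. Knocked, it tumbles a few centimetres and stops. Three to five of the five balls are there; None from the start if absent. Seated in a well its centre is about 57 to 63 mm above the table.
- ball1_center (a point): Centre of a cedar ball: reddish-brown wood, round with 26 small flats, 36 mm across flats, 42 mm across corners, 22 g; starts on a flat in a compartment of the tray, centre 21 mm above the table. Knocked, it tumbles a few centimetres and stops. Three to five of the five balls are there; None from the start if absent. Seated in a well its centre is about 57 to 63 mm above the table.
- ball2_center (a point): Centre of a cedar ball: reddish-brown wood, round with 26 small flats, 36 mm across flats, 42 mm across corners, 22 g; starts on a flat in a compartment of the tray, centre 21 mm above the table. Knocked, it tumbles a few centimetres and stops. Three to five of the five balls are there; None from the start if absent. Seated in a well its centre is about 57 to 63 mm above the table.
- ball3_center (a point): Centre of a cedar ball: reddish-brown wood, round with 26 small flats, 36 mm across flats, 42 mm across corners, 22 g; starts on a flat in a compartment of the tray, centre 21 mm above the table. Knocked, it tumbles a few centimetres and stops. Three to five of the five balls are there; None from the start if absent. Seated in a well its centre is about 57 to 63 mm above the table.
- ball4_center (a point): Centre of a cedar ball: reddish-brown wood, round with 26 small flats, 36 mm across flats, 42 mm across corners, 22 g; starts on a flat in a compartment of the tray, centre 21 mm above the table. Knocked, it tumbles a few centimetres and stops. Three to five of the five balls are there; None from the start if absent. Seated in a well its centre is about 57 to 63 mm above the table.
- well0 (a point): Centre of the mouth of a well in the case, at the case's (-30, -64, 46) mm: a round hole 30 mm wide and 14 mm deep; a ball rests centred on its rim, a few mm sunk in.
- well1 (a point): Centre of the mouth of a well in the case, at the case's (-30, 0, 46) mm: a round hole 30 mm wide and 14 mm deep; a ball rests centred on its rim, a few mm sunk in.
- well2 (a point): Centre of the mouth of a well in the case, at the case's (-30, 64, 46) mm: a round hole 30 mm wide and 14 mm deep; a ball rests centred on its rim, a few mm sunk in.
- well3 (a point): Centre of the mouth of a well in the case, at the case's (28, -64, 46) mm: a round hole 30 mm wide and 14 mm deep; a ball rests centred on its rim, a few mm sunk in.
- well4 (a point): Centre of the mouth of a well in the case, at the case's (28, 0, 46) mm: a round hole 30 mm wide and 14 mm deep; a ball rests centred on its rim, a few mm sunk in.
- well5 (a point): Centre of the mouth of a well in the case, at the case's (28, 64, 46) mm: a round hole 30 mm wide and 14 mm deep; a ball rests centred on its rim, a few mm sunk in.
- soap_yellow: Yellow soap bar, 52 x 34 x 20 mm, lying in a tray compartment; origin at the centre of its underside. To be left alone.
- soap_white: White soap bar, 52 x 34 x 18 mm, lying on the table between tray and case; origin at the centre of its underside. To be left alone.
- bottle: Pink bottle with white cap, 64 mm across, 190 mm tall, standing left of the case; origin at the centre of its underside. To be left alone.
- tin: Flat green shoe-polish tin, 68 mm across, 28 mm high, beyond the case; origin at the centre of its underside. To be left alone.
- jar: Amber glass jar, 60 mm across, 75 mm tall, beyond the tray on the right; origin at the centre of its underside. To be left alone.
Things that resemble listed ones, but are neither listed nor needed, are in the scene too. What is shaped like the part that bears ball3_center but blue or purple is not meant. What is shaped like the part that bears ball1_center but turquoise is not meant.

How it is judged (in metres and radians):
On the way, in this order (a step that is already met when the one before it is completed fails the run):
1. the blade, not the fingers, has raised the lid beyond 0.2 rad (value of joint lid above 0.2 rad and contact force between blade and lid above 0.3 N and contact force between the fingers and lid below 0.3 N), for 0.1 s.
2. every ball present sits in a well, one per well, with the lid open beyond 0.8 rad (value of joint lid above 0.8 rad and (horizontal distance between ball0_center and well0 below 0.008 m or horizontal distance between ball0_center and well1 below 0.008 m or horizontal distance between ball0_center and well2 below 0.008 m or horizontal distance between ball0_center and well3 below 0.008 m or horizontal distance between ball0_center and well4 below 0.008 m or horizontal distance between ball0_center and well5 below 0.008 m) and z of ball0_center in the frame of case between 0.05 and 0.066 m and (horizontal distance between ball1_center and well0 below 0.008 m or horizontal distance between ball1_center and well1 below 0.008 m or horizontal distance between ball1_center and well2 below 0.008 m or horizontal distance between ball1_center and well3 below 0.008 m or horizontal distance between ball1_center and well4 below 0.008 m or horizontal distance between ball1_center and well5 below 0.008 m) and z of ball1_center in the frame of case between 0.05 and 0.066 m and (horizontal distance between ball2_center and well0 below 0.008 m or horizontal distance between ball2_center and well1 below 0.008 m or horizontal distance between ball2_center and well2 below 0.008 m or horizontal distance between ball2_center and well3 below 0.008 m or horizontal distance between ball2_center and well4 below 0.008 m or horizontal distance between ball2_center and well5 below 0.008 m) and z of ball2_center in the frame of case between 0.05 and 0.066 m and (horizontal distance between ball3_center and well0 below 0.008 m or horizontal distance between ball3_center and well1 below 0.008 m or horizontal distance between ball3_center and well2 below 0.008 m or horizontal distance between ball3_center and well3 below 0.008 m or horizontal distance between ball3_center and well4 below 0.008 m or horizontal distance between ball3_center and well5 below 0.008 m) and z of ball3_center in the frame of case between 0.05 and 0.066 m and (horizontal distance between ball4_center and well0 below 0.008 m or horizontal distance between ball4_center and well1 below 0.008 m or horizontal distance between ball4_center and well2 below 0.008 m or horizontal distance between ball4_center and well3 below 0.008 m or horizontal distance between ball4_center and well4 below 0.008 m or horizontal distance between ball4_center and well5 below 0.008 m) and z of ball4_center in the frame of case between 0.05 and 0.066 m), for 0.2 s.
At the end, for the whole second after the job is handed in: The lid is shut (below 0.05 rad), every ball present sits in a well of its own (centre within 8 mm of the well's axis, seated on its rim), and the blade lies flat on the cork mat, tip and butt both over the mat (value of joint lid below 0.05 rad and (horizontal distance between ball0_center and well0 below 0.008 m or horizontal distance between ball0_center and well1 below 0.008 m or horizontal distance between ball0_center and well2 below 0.008 m or horizontal distance between ball0_center and well3 below 0.008 m or horizontal distance between ball0_center and well4 below 0.008 m or horizontal distance between ball0_center and well5 below 0.008 m) and z of ball0_center in the frame of case between 0.05 and 0.066 m and (horizontal distance between ball1_center and well0 below 0.008 m or horizontal distance between ball1_center and well1 below 0.008 m or horizontal distance between ball1_center and well2 below 0.008 m or horizontal distance between ball1_center and well3 below 0.008 m or horizontal distance between ball1_center and well4 below 0.008 m or horizontal distance between ball1_center and well5 below 0.008 m) and z of ball1_center in the frame of case between 0.05 and 0.066 m and (horizontal distance between ball2_center and well0 below 0.008 m or horizontal distance between ball2_center and well1 below 0.008 m or horizontal distance between ball2_center and well2 below 0.008 m or horizontal distance between ball2_center and well3 below 0.008 m or horizontal distance between ball2_center and well4 below 0.008 m or horizontal distance between ball2_center and well5 below 0.008 m) and z of ball2_center in the frame of case between 0.05 and 0.066 m and (horizontal distance between ball3_center and well0 below 0.008 m or horizontal distance between ball3_center and well1 below 0.008 m or horizontal distance between ball3_center and well2 below 0.008 m or horizontal distance between ball3_center and well3 below 0.008 m or horizontal distance between ball3_center and well4 below 0.008 m or horizontal distance between ball3_center and well5 below 0.008 m) and z of ball3_center in the frame of case between 0.05 and 0.066 m and (horizontal distance between ball4_center and well0 below 0.008 m or horizontal distance between ball4_center and well1 below 0.008 m or horizontal distance between ball4_center and well2 below 0.008 m or horizontal distance between ball4_center and well3 below 0.008 m or horizontal distance between ball4_center and well4 below 0.008 m or horizontal distance between ball4_center and well5 below 0.008 m) and z of ball4_center in the frame of case between 0.05 and 0.066 m and x of blade_tip in the frame of mat between -0.135 and 0.135 m and y of blade_tip in the frame of mat between -0.06 and 0.06 m and z of each of blade_tip, blade_butt in the frame of mat below 0.022 m and x of blade_butt in the frame of mat between -0.135 and 0.135 m and y of blade_butt in the frame of mat between -0.06 and 0.06 m); the robot touches nothing.
It fails at once if a soap bar moved more than 5 cm or tipped over (distance of any of soap_yellow, soap_white from where it was at the start of the episode above 0.05 m or angle between any of soap_yellow, soap_white's own z axis and vertical above 0.6 rad).
It fails at once if the bottle or the jar moved more than 5 cm or tipped over (distance of any of bottle, jar from where it was at the start of the episode above 0.05 m or angle between any of bottle, jar's own z axis and vertical above 0.6 rad).
It fails at once if the tin moved more than 5 cm or tipped over (distance of tin from where it was at the start of the episode above 0.05 m or angle between tin's own z axis and vertical above 0.6 rad).
Of ball0, ball1, ball2, ball3, ball4 only 3 to 5 are there at a start; the rules pass over those that are not, and their reading is None.
At some moment in a run one of ball0, ball1, ball2, ball3, ball4, blade may be knocked a few centimetres aside while the robot is not near it.
It also fails if it takes over 210 s, if anything falls off the work surface, if the arm or the gripper's body presses on something with over 40 N, if the wrist force passes 120 N, or if a joint passes its speed limit or range.

## Working session

There is one attempt and no reset: what is moved stays moved. The work goes in short steps, Python scripts to look and compute and a tool call to move; the robot and the scene stay as the last step left them, time stands still between calls to the robot, and variables do not carry over. Pictures are saved under pics/ and viewed, and the job is handed in when it is done.

Besides the shell and the picture viewer there is one more tool, called after "Call:" by a JSON object that holds its "api" and its "payload", one argument or row to a line. move_arm: Moves the arm, as the interface text tells. Its arguments: {"type":"object","properties":{"increments":{"type":"string"}},"required":["increments"]}

```bash
ls; mkdir -p pics
python3 - <<'E'
from station import sense,capture,camera_params,r
import cv2,numpy as np
print(sense()); print(r.pinch_z)
for n in ["scene","side","wrist"]:
    p=camera_params(n);print(n,p)
    im,d=capture(n);np.savez(f"pics/{n}0.npz",im=im,d=d)
    cv2.imwrite(f"pics/{n}0.png",im[:,:,::-1])
E
```

```text
pics
{'time_s': 0.0, 'joints': array([ 1.48180212e+01,  2.20889172e+01,  3.80588234e-01, -2.83752754e-02,
       -6.84128088e+01, -1.48159661e+01]), 'joint_velocities': array([-0.03281869, -0.05125436, -0.02041632,  0.0494172 , -0.01878673,
       -0.02215242]), 'effort': array([ 5.69075401e-04, -3.90661991e+01,  1.87403029e+01,  4.22001421e+00,
        1.09914420e-02, -1.81494070e-04]), 'tcp_pos': array([6.24324511e-01, 2.76973847e-05, 1.89486237e-01]), 'ee_rot': array([[ 1.46724067e-04, -2.16167213e-03, -9.99997653e-01],
       [ 9.99999985e-01, -9.55188961e-05,  1.46930891e-04],
       [-9.58362883e-05, -9.99997659e-01,  2.16165809e-03]]), 'wrist_force': array([-0.1811355 , -0.04723966,  0.4793736 ]), 'moment': array([-0.01955451, -0.00782123,  0.05758384]), 'gripper_width': 0.9965325767696879}
0.0187
scene {'fx': 392.28256914669595, 'fy': 392.28256914669595, 'cx': 314.4043305563956, 'cy': 206.89843551528966, 'xyz': array([1.08339914, 0.44690816, 0.96545185]), 'orientation': array([[-6.47364511e-01,  6.19849486e-01, -4.43515281e-01],
       [ 7.62180160e-01,  5.25885925e-01, -3.77525361e-01],
       [-7.70457480e-04, -5.82435069e-01, -8.12876865e-01]])}
side {'fx': 479.54443271087183, 'fy': 479.54443271087183, 'cx': 313.2907009539995, 'cy': 204.88377659265606, 'xyz': array([ 0.35185239, -0.96504086,  0.87759611]), 'orientation': array([[ 0.97064737, -0.16617945,  0.17386223],
       [-0.23951404, -0.60227799,  0.76150787],
       [-0.02183356, -0.78079806, -0.62440186]])}
wrist {'fx': 357.17418932529085, 'fy': 357.17418932529085, 'cx': 320.813338291045, 'cy': 197.2391741211319, 'xyz': array([ 0.62569441, -0.07641533,  0.38464817]), 'orientation': array([[-9.99998399e-01,  5.95249113e-04, -1.68742888e-03],
       [ 1.08774867e-04,  9.61524062e-01,  2.74720705e-01],
       [ 1.78603073e-03,  2.74720082e-01, -9.61522588e-01]])}
```

View pics/scene0.png

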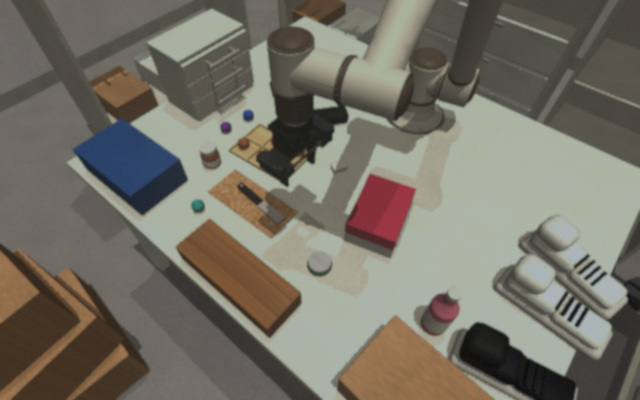

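View pics/side0.png

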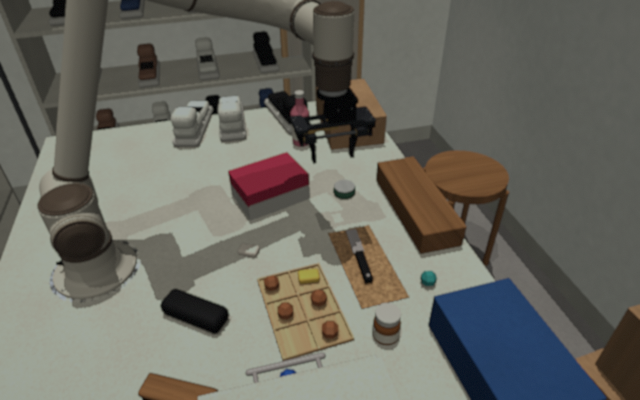

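View pics/wrist0.png

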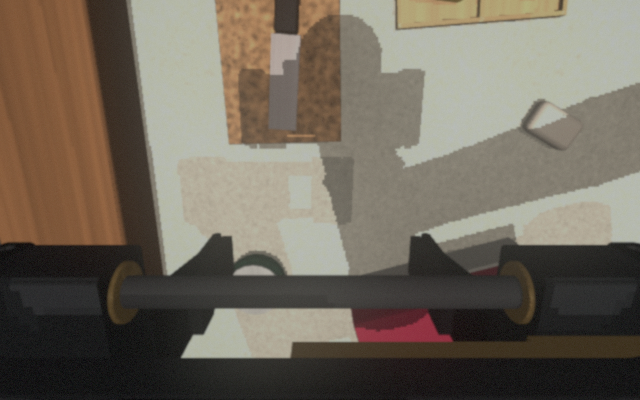

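The side picture shows four reddish balls in the tray at (272,283), (318,297), (286,310) and (330,329), with the yellow soap at (309,276). The mat and blade are near (365,265), and the case is at (270,185). The lookalikes are a turquoise ball at (428,278) and blue and purple balls, seen in the scene picture at (248,115) and (226,127).

```bash
cat > h.py <<'E'
import numpy as np,cv2
from station import sense,capture,camera_params,r
def grab(n,tag=None):
    p=camera_params(n);im,d=capture(n)
    if tag: cv2.imwrite(f"pics/{tag}.png",im[:,:,::-1]); np.savez(f"pics/{tag}.npz",im=im,d=d,K=[p[k] for k in("fx","fy","cx","cy")],R=p["orientation"],t=p["xyz"])
    return im,d,p
def ray(p,u,v):
    u=np.asarray(u,float);v=np.asarray(v,float)
    c=np.stack([(u-p["cx"])/p["fx"],(v-p["cy"])/p["fy"],np.ones_like(u)],-1)
    return c@p["orientation"].T
def onplane(p,u,v,z):
    w=ray(p,u,v);return p["xyz"]+w*((z-p["xyz"][2])/w[...,2])[...,None]
def cloud(p,d):
    v,u=np.mgrid[:d.shape[0],:d.shape[1]]
    P=p["xyz"]+ray(p,u,v)*d[...,None];P[d<=0]=np.nan;return P
def proj(p,X):
    c=(np.asarray(X)-p["xyz"])@p["orientation"];return np.stack([p["fx"]*c[...,0]/c[...,2]+p["cx"],p["fy"]*c[...,1]/c[...,2]+p["cy"]],-1)
E
python3 - <<'E'
from h import *
p=camera_params("side");f=np.load("pics/side0.npz");im,d=f["im"],f["d"]
P=cloud(p,d);hsv=cv2.cvtColor(im,cv2.COLOR_RGB2HSV)
for u,v in [(272,283),(318,297),(286,310),(330,329),(309,276),(340,340),(200,240),(270,165),(350,280)]:
    print(u,v,im[v,u],hsv[v,u],P[v,u].round(3))
cv2.imwrite("pics/c1.png",cv2.resize(im[220:360,220:420,::-1],None,fx=4,fy=4,interpolation=cv2.INTER_CUBIC))
cv2.imwrite("pics/c2.png",cv2.resize(im[130:260,210:410,::-1],None,fx=4,fy=4,interpolation=cv2.INTER_CUBIC))
E
```

```text
272 283 [115  74  49] [ 11 146 115] [ 0.423 -0.197  0.035]
318 297 [110  67  42] [ 11 158 110] [ 0.516 -0.268  0.039]
286 310 [105  64  42] [ 10 153 105] [ 0.439 -0.287  0.04 ]
330 329 [115  74  50] [ 11 144 115] [ 0.519 -0.358  0.037]
309 276 [159 155  73] [ 29 138 159] [ 0.514 -0.188  0.025]
340 340 [155 131  95] [ 18  99 155] [ 0.538 -0.371  0.009]
200 240 [161 167 154] [ 44  20 167] [0.264 0.035 0.004]
270 165 [140  43  63] [174 177 140] [0.493 0.213 0.089]
350 280 [136 107  75] [ 16 114 136] [ 0.611 -0.207  0.004]
```

View pics/c1.png

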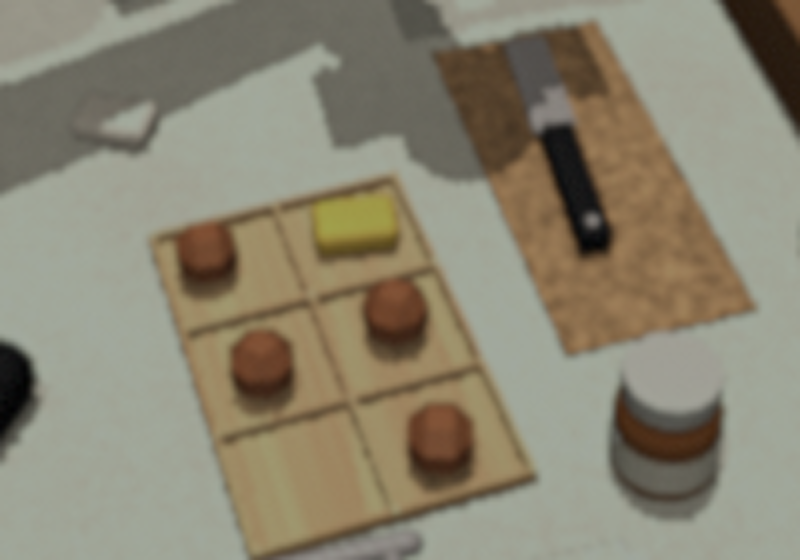

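View pics/c2.png

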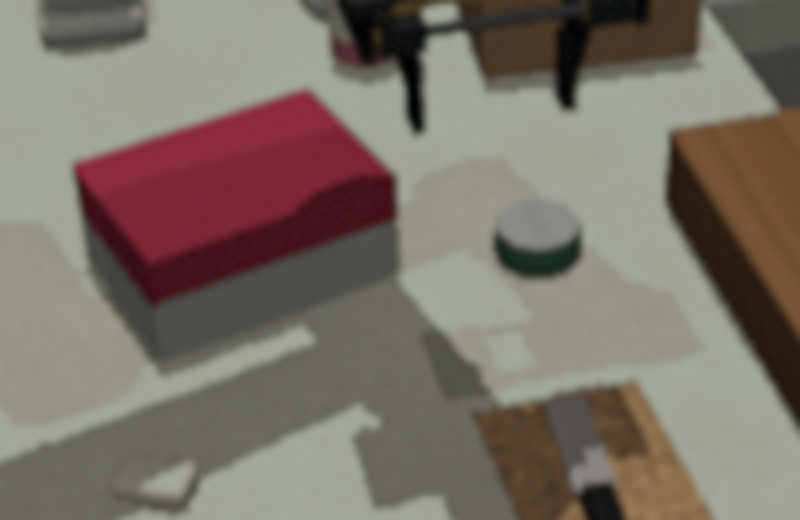

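Run:
```python
from h import *
def rect(Q,name):
    c,s,a=cv2.minAreaRect((Q*1000).astype(np.float32));print(name,len(Q),np.round(c,1),np.round(s,1),round(a,2))
for n in ["side","scene"]:
    p=camera_params(n);f=np.load(f"pics/{n}0.npz");im,d=f["im"],f["d"]
    P=cloud(p,d);hsv=cv2.cvtColor(im,cv2.COLOR_RGB2HSV);H,S,V=[hsv[...,i].astype(int) for i in range(3)]
    pink=((H>165)|(H<3))&(S>120)
    def big(m):
        k,l,st,c=cv2.connectedComponentsWithStats(m.astype(np.uint8));i=1+np.argmax(st[1:,4]);return l==i
    m=big(pink)
    print("lid z pct",np.nanpercentile(P[m][:,2],[5,25,50,75,95]).round(4))
    t=m&(np.abs(P[...,2]-0.09)<.006); rect(P[t][:,:2],n+" lidtop depth")
    v,u=np.nonzero(big(t));rect(onplane(p,u,v,.09)[:,:2],n+" lidtop ray")
    # mat
    box=(P[...,0]>.52)&(P[...,0]<.75)&(P[...,1]>-.45)&(P[...,1]<.1)&(P[...,2]<.03)
    cork=box&(S>80)&(H>8)&(H<25)
    m=big(cork);v,u=np.nonzero(m);rect(onplane(p,u,v,.003)[:,:2],n+" mat/tray")
    blk=box&(V<45);
    if blk.sum()>5:
        m=big(blk);v,u=np.nonzero(m);rect(onplane(p,u,v,.018)[:,:2],n+" handle")
    if n=="side":
        red=(H>4)&(H<14)&(S>125)&(P[...,0]>.36)&(P[...,0]<.58)&(P[...,1]<-.1)&(P[...,1]>-.45)
        k,l,st,c=cv2.connectedComponentsWithStats(red.astype(np.uint8))
        for i in range(1,k):
            if st[i,4]>40: print("ball",c[i].round(1),st[i],onplane(p,c[i][0],c[i][1],.021).round(4))
```

```text
lid z pct [0.0626 0.0858 0.0922 0.0938 0.0955]
side lidtop depth 1851 [478.6 171.5] [190.  145.5] 15.88
side lidtop ray 1851 [479.1 168.7] [192.1 145.9] 16.19
side mat/tray 3029 [ 665.9 -160.4] [116.5 266.8] 1.57
side handle 224 [ 652.2 -185.7] [105.   19.8] 86.12
ball [271.1 282.8] [264 276  15  15 168] [ 0.4221 -0.1825  0.021 ]
ball [318.3 297.5] [311 290  15  17 198] [ 0.5196 -0.2551  0.021 ]
ball [285.  310.6] [278 303  15  16 196] [ 0.438  -0.2726  0.021 ]
ball [329.6 329.3] [322 321  16  18 225] [ 0.5213 -0.3471  0.021 ]
lid z pct [0.0735 0.0886 0.09   0.0911 0.0927]
scene lidtop depth 2766 [482.7 179.3] [191.5 135.6] 15.95
scene lidtop ray 2766 [484.4 179.8] [192.8 135.5] 15.91
scene mat/tray 2199 [ 666.2 -159.6] [115.8 263.7] 1.55
scene handle 75 [ 658.1 -173. ] [77.4 13.3] 86.58
```

Call:
{"api": "move_arm", "payload": {
  "increments": "-1 0.03 -0.015 0.03 0 0 0;-1 0.06 -0.03 0.06 0 0 0;-1 0.09 -0.045 0.09 0 0 0;-1 0.11 -0.06 0.12 0 0 0;-1 0.11 -0.06 0.12 0 0 0;-1 0.11 -0.06 0.12 0 0 0"
}}

```text
time_s: 0.75
tcp_pos: [0.5046, 0.1106, 0.2511]
ee_rot: [[-0.002, 0.001, -1.0], [1.0, 0.001, -0.002], [0.001, -1.0, -0.001]]
wrist_force: [-0.9, -0.4, -1.0]
gripper_width: 1.003
```

Run:
```python
from h import *
print(sense()["tcp_pos"])
grab("wrist","w1");grab("scene","s1");grab("side","d1")
```

```text
[0.50463591 0.11059303 0.25106687]
```

View pics/w1.png

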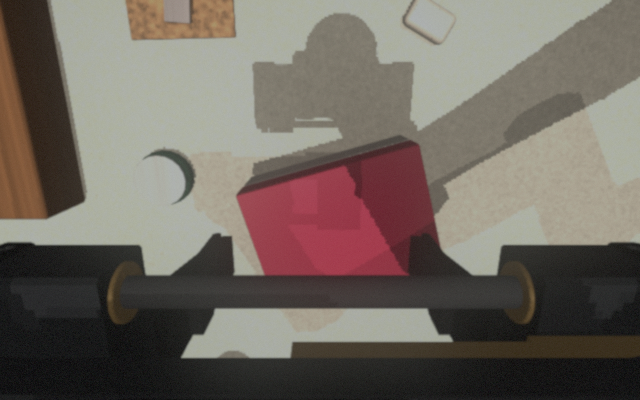

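View pics/s1.png

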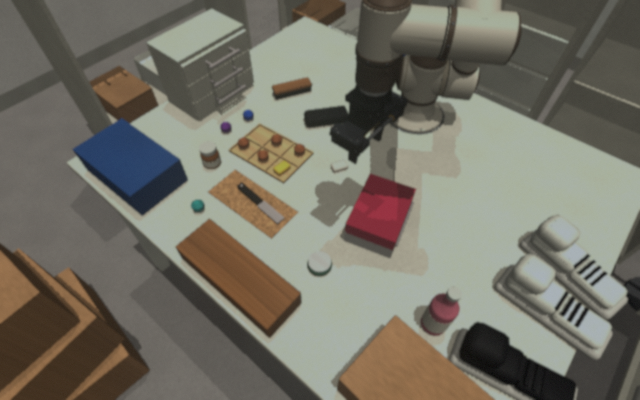

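The wrist picture shows the roof's front corners at about (238,195) and (418,143), with the white front strip above that edge. The scene picture shows the four balls, the soap, the mat and the blade with nothing in front of them. Next I fit the case from its edges and the blade from two views.

```bash
cat >> h.py <<'E'
def load(t):
    f=np.load(f"pics/{t}.npz");K=f["K"];p=dict(fx=K[0],fy=K[1],cx=K[2],cy=K[3],xyz=f["t"],orientation=f["R"]);return f["im"],f["d"],p
def masks(im):
    hsv=cv2.cvtColor(im,cv2.COLOR_RGB2HSV);return [hsv[...,i].astype(int) for i in range(3)]
def big(m):
    k,l,st,c=cv2.connectedComponentsWithStats(m.astype(np.uint8));i=1+np.argmax(st[1:,4]);return l==i
def rect(Q,name):
    c,s,a=cv2.minAreaRect((Q*1000).astype(np.float32));print(name,len(Q),np.round(c,1),np.round(s,1),round(a,2))
E
python3 - <<'E'
from h import *
im,d,p=load("w1");H,S,V=masks(im)
m=big(((H>165)|(H<4))&(S>110))
us=[];vs=[]
for u in range(250,412):
    v=np.nonzero(m[:,u])[0]
    if len(v): us.append(u);vs.append(v[0]-.5)
Q=onplane(p,np.array(us),np.array(vs),.09)[:,:2]
vx,vy,x0,y0=cv2.fitLine((Q*1000).astype(np.float32),cv2.DIST_HUBER,0,.01,.01).ravel()
ang=np.degrees(np.arctan2(vy,vx));print("front edge",x0,y0,ang)
print("corners",onplane(p,np.array([238,418]),np.array([194,142]),.09))
cv2.imwrite("pics/w1c.png",cv2.resize(im[120:240,220:450,::-1],None,fx=3,fy=3))
for n in ["s1","d1"]:
    im,d,p=load(n);P=cloud(p,d);H,S,V=masks(im)
    m=big(((H>165)|(H<4))&(S>110))
    t=big(m&(np.abs(P[...,2]-0.09)<.004));v,u=np.nonzero(t);rect(onplane(p,u,v,.09)[:,:2],n+" lid")
    box=(P[...,0]>.58)&(P[...,0]<.75)&(P[...,1]>-.33)&(P[...,1]<.02)&(P[...,2]<.04)
    cork=box&(S>80)&(H>8)&(H<25);v,u=np.nonzero(big(cork));rect(onplane(p,u,v,.003)[:,:2],n+" mat")
    blk=box&(V<60);v,u=np.nonzero(big(blk));rect(onplane(p,u,v,.016)[:,:2],n+" handle")
    st=box&(S<60)&(V>50);st=cv2.morphologyEx(st.astype(np.uint8),cv2.MORPH_OPEN,np.ones((2,2)))
    Z=P.copy();q=box&(P[...,0]>.615)&(P[...,0]<.715)&(P[...,1]<-.035)&(P[...,1]>-.285)&(S<70)&(V>60)
    v,u=np.nonzero(big(q));rect(onplane(p,u,v,.013)[:,:2],n+" steel")
    red=(H>4)&(H<14)&(S>125)&(P[...,0]>.36)&(P[...,0]<.58)&(P[...,1]<-.1)&(P[...,1]>-.45)
    k,l,sts,c=cv2.connectedComponentsWithStats(red.astype(np.uint8))
    for i in range(1,k):
        if sts[i,4]>30: print("ball",c[i].round(1),sts[i],onplane(p,c[i][0],c[i][1],.021).round(4))
E
```

```text
front edge 493.71 103.73213 16.376194
corners [[0.59139263 0.13272978 0.09      ]
 [0.40932735 0.07881634 0.09      ]]
s1 lid 2709 [484.4 179.3] [191.2 137.6] 15.42
s1 mat 2204 [ 666.2 -159.6] [115.8 263.7] 1.55
s1 handle 135 [ 656.2 -176.9] [87.  18.9] 85.21
s1 steel 262 [660.7 -87.2] [98.  29.6] 84.67
ball [276.1 138.5] [272 135   9   8  59] [ 0.4348 -0.2749  0.021 ]
ball [243.2 141.9] [239 138   9   8  53] [ 0.5181 -0.3482  0.021 ]
ball [298.9 148.7] [295 145   9   8  56] [ 0.4205 -0.1845  0.021 ]
ball [262.3 154.3] [258 151   9   8  65] [ 0.517  -0.2593  0.021 ]
d1 lid 1304 [479.9 169.3] [190.3 145.5] 15.81
d1 mat 3022 [ 666.  -160.8] [116.4 266. ] 1.56
d1 handle 259 [ 653.  -183.7] [108.9  22.1] 86.42
d1 steel 266 [661.  -83.9] [93.7 30.2] 85.74
ball [271.1 282.7] [264 276  14  15 165] [ 0.4221 -0.182   0.021 ]
ball [318.2 297.5] [311 290  15  16 196] [ 0.5194 -0.2551  0.021 ]
ball [285.  310.6] [278 303  15  17 193] [ 0.438  -0.2727  0.021 ]
ball [329.6 329.4] [322 321  16  18 224] [ 0.5212 -0.3474  0.021 ]
```

View pics/w1c.png

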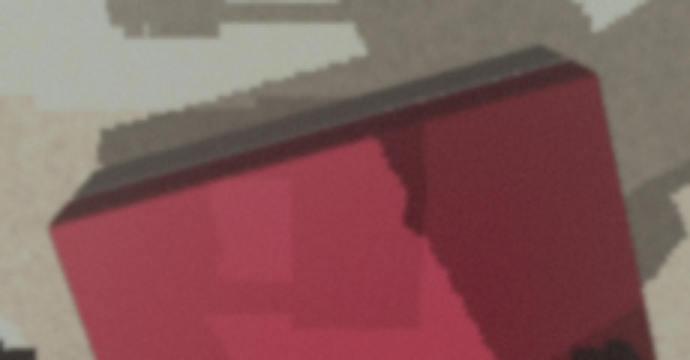

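Run:
```python
from h import *
im,d,p=load("w1");H,S,V=masks(im)
m=big(((H>165)|(H<4))&(S>110))
us=[];vs=[]
for u in range(256,406):
    v=np.nonzero(m[:,u])[0]
    us.append(u);vs.append(v[0]-.5)
Q=onplane(p,np.array(us),np.array(vs),.052)[:,:2]
vx,vy,x0,y0=cv2.fitLine((Q*1000).astype(np.float32),cv2.DIST_HUBER,0,.01,.01).ravel()
a=np.arctan2(vy,vx);print("lip",x0,y0,np.degrees(a))
C=onplane(p,np.array([236.7,418.7]),np.array([195,144.]),.09)[:,:2];print(C,np.linalg.norm(C[1]-C[0]),np.degrees(np.arctan2(*(C[0]-C[1])[::-1])))
cx=np.array([-np.sin(a),np.cos(a)]);cy=-np.array([np.cos(a),np.sin(a)])
mid=C.mean(0); L=np.array([x0,y0])/1000
print("front dist corner-lip",(mid-L)@cx,"centre from corners",mid+.07*cx)
for n in ["s1","d1"]:
    im,d,q=load(n)
    for s in (-1,1):
        for t in(-1,1):
            X=np.r_[mid+.07*cx+ s*.07*cx+t*.097*cy,.09];print(n,s,t,proj(q,X).round(1))
    u0,v0,w=(330,160,100) if n=="s1" else (215,140,110)
    c=cv2.resize(im[v0:v0+w,u0:u0+w,::-1],None,fx=5,fy=5)
    for s in (-1,1):
        for t in(-1,1):
            uv=(proj(q,np.r_[mid+.07*cx+ s*.07*cx+t*.097*cy,.09])-[u0,v0]+.5)*5;cv2.circle(c,tuple(int(x) for x in uv),4,(0,255,0),1)
    cv2.imwrite(f"pics/{n}c.png",c)
```

```text
lip 497.6367 112.563 16.335142
[[0.592806   0.13380688]
 [0.40847996 0.08079549]] 0.19179753503736421 16.04501390508059
front dist corner-lip -0.005894954695151146 centre from corners [0.4809551  0.17447549]
s1 -1 -1 [344.2 222.7]
s1 -1 1 [368.5 172.1]
s1 1 -1 [394.7 241.1]
s1 1 1 [415.  187.3]
d1 -1 -1 [309.3 174.3]
d1 -1 1 [247.1 196.1]
d1 1 -1 [286.5 152. ]
d1 1 1 [227.4 171.1]
```

View pics/s1c.png

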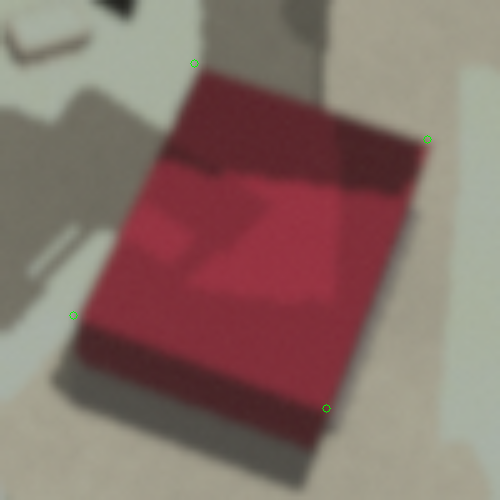

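View pics/d1c.png

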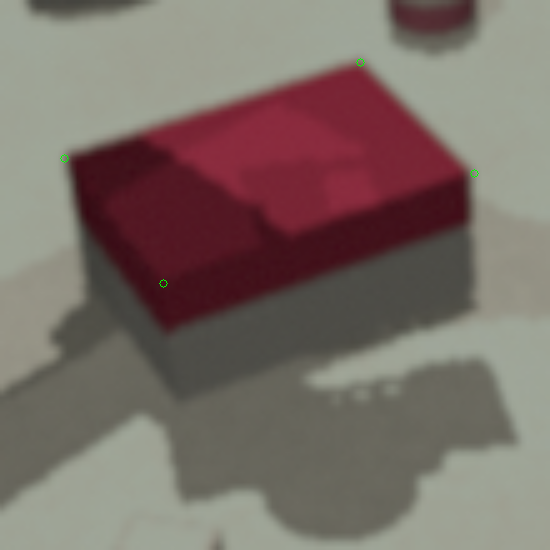

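Call:
{"api": "move_arm", "payload": {
  "increments": "-1 -0.035 0.0 -0.02 0 0.02 0;-1 -0.075 0.01 -0.042 0 0.04 0;-1 -0.115 0.03 -0.065 0 0.075 0;-1 -0.155 0.05 -0.088 0 0.075 0;-1 -0.195 0.07 -0.111 0 0.075 0;-1 -0.23 0.1 -0.133 0 0.075 0;-1 -0.2626 0.13 -0.151 0 0.075 0;-1 -0.2626 0.15 -0.151 0 0.075 0"
}}

```text
time_s: 1.7
tcp_pos: [0.6557, -0.1579, 0.0949]
ee_rot: [[0.082, -0.006, -0.997], [0.997, -0.0, 0.082], [-0.001, -1.0, 0.006]]
wrist_force: [-1.4, 0.7, -0.4]
gripper_width: 1.0
```

Run:
```python
from h import *
grab("scene","s2");im,d,p=grab("side","d2")
print(sense()["tcp_pos"])
H,S,V=masks(im);P=cloud(p,d)
for n in("s2","d2"):
    im,d,p=load(n);c=im[150:250,190:320] if n=="s2" else im[210:320,310:430]
    cv2.imwrite(f"pics/{n}c.png",cv2.resize(c[:,:,::-1],None,fx=4,fy=4))
```

```text
[ 0.65293773 -0.15471256  0.09416404]
```

View pics/d2c.png

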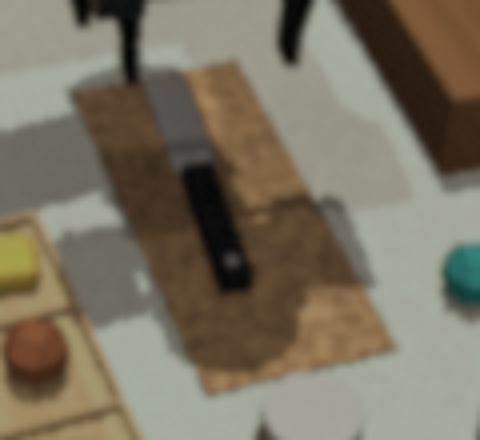

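View pics/s2c.png

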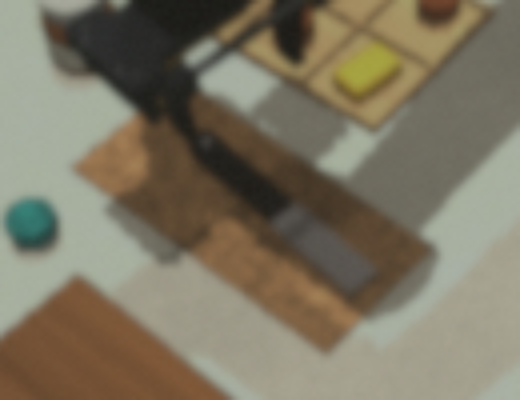

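The crop confirms it: the black handle and steel tip are on the mat, and the fingers straddle the handle. Going down.

Call:
{"api": "move_arm", "payload": {
  "increments": "-1 0.002 0.035 -0.002 0 0 0;-1 0.002 0.065 -0.002 0 0 0;-1 0.002 0.082 -0.002 0 0 0;-1 0.002 0.088 -0.002 0 0 0;-1 0.002 0.088 -0.002 0 0 0;1 0.002 0.088 -0.002 0 0 0;1 0.002 0.088 -0.002 0 0 0;1 0.002 0.088 -0.002 0 0 0"
}}

```text
time_s: 2.6
tcp_pos: [0.6589, -0.1508, 0.014]
ee_rot: [[0.075, 0.002, -0.997], [0.997, -0.0, 0.075], [0.0, -1.0, -0.002]]
wrist_force: [0.5, -0.5, 0.3]
gripper_width: 0.814
```

Call:
{"api": "move_arm", "payload": {
  "increments": "1 0 0 0 0 0 0;1 0 0 0 0 0 0;1 0 0 0 0 0 0;1 0 0 0 0 0 0"
}}

```text
time_s: 3.0
tcp_pos: [0.6581, -0.1508, 0.0126]
ee_rot: [[0.075, -0.0, -0.997], [0.997, -0.0, 0.075], [-0.0, -1.0, 0.0]]
wrist_force: [-0.0, -0.5, 0.4]
gripper_width: 0.444
```

Call:
{"api": "move_arm", "payload": {
  "increments": "0 0 0.003 0 0 0 0;0 0 0.006 0 0 0 0;0 0 0.006 0 0 0 0;0 0 0.006 0 0 0 0"
}}

```text
time_s: 3.4
tcp_pos: [0.658, -0.1508, 0.0062]
ee_rot: [[0.075, -0.001, -0.997], [0.997, -0.0, 0.075], [-0.0, -1.0, 0.001]]
wrist_force: [1.0, 0.1, -0.3]
gripper_width: 0.497
```

Call:
{"api": "move_arm", "payload": {
  "increments": "1 0 0 0 0 0 0;1 0 0 0 0 0 0;1 0 0 0 0 0 0;1 0 0 0 0 0 0;1 0 0 0 0 0 0;1 0 0 0 0 0 0;1 0 0 0 0 0 0;1 0 0 0 0 0 0"
}}

```text
time_s: 4.2
tcp_pos: [0.6581, -0.1507, 0.0065]
ee_rot: [[0.075, -0.0, -0.997], [0.997, -0.0, 0.075], [-0.0, -1.0, 0.0]]
wrist_force: [-0.0, -0.4, 0.6]
gripper_width: 0.009
```

Run:
```python
from h import *
grab("scene","s3");im,d,p=grab("side","d3")
for n in("s3","d3"):
    im,d,p=load(n);c=im[150:250,190:320] if n=="s3" else im[210:320,310:430]
    print(proj(p,[.6581,-.1507,.0065]))
    cv2.imwrite(f"pics/{n}c.png",cv2.resize(c[:,:,::-1],None,fx=4,fy=4))
```

```text
[255.44351846 200.53384393]
[361.04931541 259.56284026]
```

View pics/d3c.png

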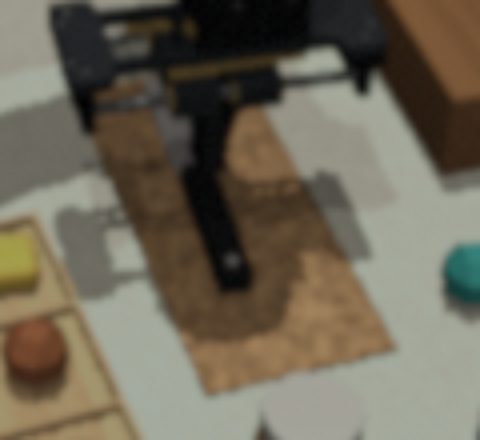

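View pics/s3c.png

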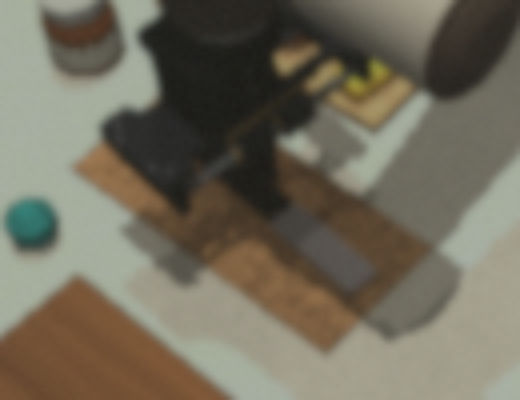

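Run:
```python
from h import *
grab("wrist","w3");print(sense()["gripper_width"],sense()["wrist_force"])
im,d,p=load("d3");cv2.imwrite("pics/d3b.png",cv2.resize(im[225:285,330:400,::-1],None,fx=9,fy=9,interpolation=cv2.INTER_CUBIC))
```

```text
0.005188943350231514 [ 0.30281059 -0.65043643 -0.36438838]
```

View pics/w3.png

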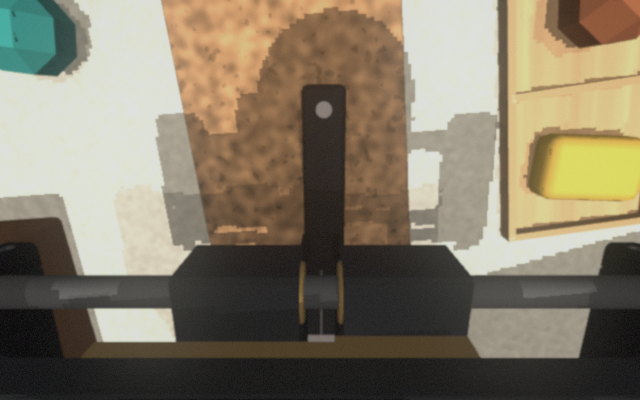

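View pics/d3b.png

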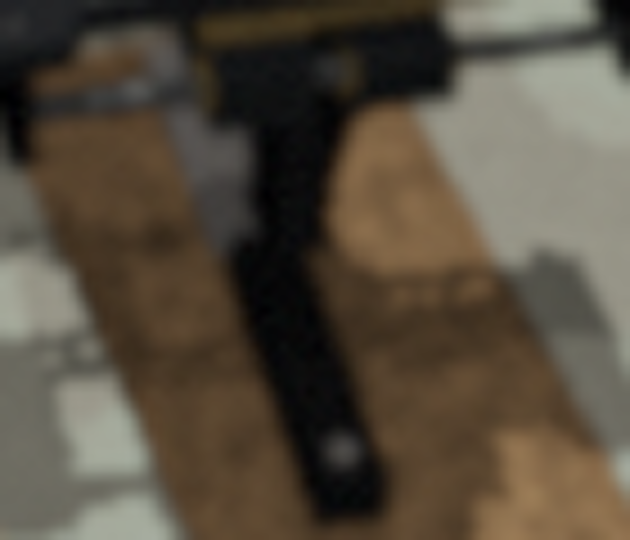

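Call:
{"api": "move_arm", "payload": {
  "increments": "1 0 -0.01 0 0 0 0;1 0 -0.03 0 0 0 0;1 0 -0.05 0 0 0 0;1 0 -0.07 0 0 0 0;1 0 -0.07 0 0 0 0;1 0 -0.07 0 0 0 0"
}}

```text
time_s: 4.95
tcp_pos: [0.6583, -0.1506, 0.0773]
ee_rot: [[0.075, 0.001, -0.997], [0.997, 0.0, 0.075], [0.0, -1.0, -0.001]]
wrist_force: [0.1, 0.5, -0.8]
gripper_width: 0.01
```

Run:
```python
from h import *
im,d,p=grab("side","d4");cv2.imwrite("pics/d4c.png",cv2.resize(im[190:310,300:430,::-1],None,fx=4,fy=4))
grab("wrist","w4");print(sense()["gripper_width"])
```

```text
0.010535477671667019
```

View pics/d4c.png

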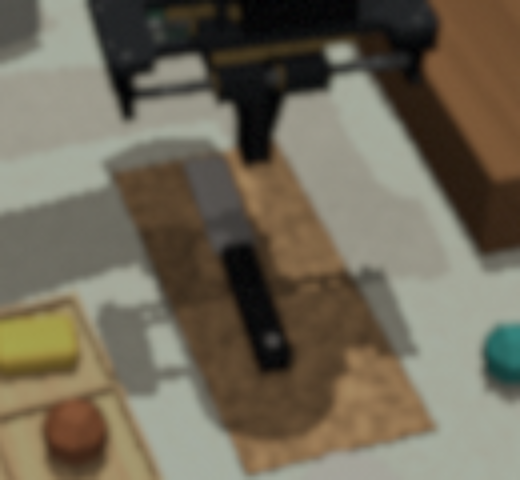

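View pics/w4.png

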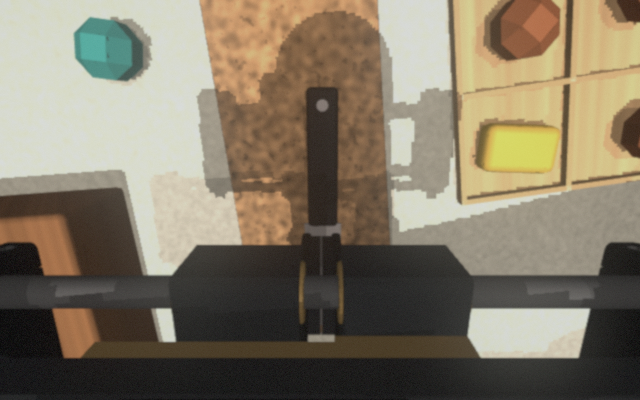

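Run:
```python
from h import *
im,d,p=load("d4");print(proj(p,[.6583,-.1506,.0773]));P=cloud(p,d)
for u,v in[(364,228),(364,224),(364,218),(360,260),(355,240),(368,277)]: print(u,v,P[v,u].round(3),im[v,u])
im,d,p=load("w4");print(proj(p,[.6583,-.1506,.0773]),proj(p,[.6583,-.1506,.096]));P=cloud(p,d)
for u,v in[(320,105),(320,150),(320,200),(320,220),(321,230),(321,238),(312,242),(330,242),(260,200)]: print(u,v,P[v,u].round(3),im[v,u])
im,d,p=load("d3");P=cloud(p,d);print(proj(p,[.6583,-.1506,.0065]))
for u,v in[(362,245),(362,240),(364,250),(361,256),(350,240)]: print(u,v,P[v,u].round(3),im[v,u])
```

```text
[362.28212511 238.98379807]
364 228 [ 0.658 -0.159  0.12 ] [12 13 13]
364 224 [ 0.658 -0.158  0.132] [7 6 9]
364 218 [ 0.656 -0.159  0.152] [14 13 13]
360 260 [ 0.649 -0.169  0.025] [6 7 7]
355 240 [ 0.661 -0.089  0.018] [86 83 79]
368 277 [ 0.65  -0.227  0.024] [26 26 24]
[321.4115672  231.89181517] [321.48252067 244.87340723]
320 105 [ 0.654 -0.22   0.021] [131 121 115]
320 150 [ 0.656 -0.19   0.022] [51 45 37]
320 200 [ 0.659 -0.154  0.023] [46 41 33]
320 220 [ 0.66  -0.138  0.022] [46 39 33]
321 230 [ 0.66  -0.127  0.014] [99 91 87]
321 238 [ 0.658 -0.161  0.111] [60 55 50]
312 242 [ 0.662 -0.161  0.117] [42 33 30]
330 242 [ 0.654 -0.161  0.117] [38 33 29]
260 200 [ 0.706 -0.152  0.004] [209 165 116]
[361.11199867 259.52104192]
362 245 [ 0.656 -0.157  0.064] [11 12 12]
362 240 [ 0.655 -0.158  0.082] [13 13 16]
364 250 [ 0.661 -0.16   0.048] [ 9 10 10]
361 256 [ 0.656 -0.155  0.024] [8 8 8]
350 240 [ 0.65  -0.083  0.016] [86 81 78]
```

Run:
```python
from h import *
f=np.load("pics/side0.npz");im,d=f["im"],f["d"];p=camera_params("side")
for dz in (0,.01,.02,.03): print(dz,proj(p,[[.6243-.0435,0,.1895+dz],[.6243+.0435,0,.1895+dz]]).round(1).tolist())
cv2.imwrite("pics/d0f.png",cv2.resize(im[90:180,280:390,::-1],None,fx=7,fy=6,interpolation=cv2.INTER_NEAREST))
im,d,p=load("d4")
cv2.imwrite("pics/d4f.png",cv2.resize(im[180:270,310:420,::-1],None,fx=7,fy=6,interpolation=cv2.INTER_NEAREST))
for dz in (0,.01,.02,.03,.04): print(dz,proj(p,[[.6583,-.1506,.0773+dz]]).round(1).tolist())
```

```text
0 [[315.7, 172.2], [348.9, 167.0]]
0.01 [[315.6, 168.9], [349.0, 163.7]]
0.02 [[315.6, 165.6], [349.1, 160.4]]
0.03 [[315.5, 162.2], [349.2, 157.0]]
0 [[362.3, 239.0]]
0.01 [[362.5, 236.0]]
0.02 [[362.6, 232.9]]
0.03 [[362.8, 229.8]]
0.04 [[363.0, 226.7]]
```

View pics/d0f.png

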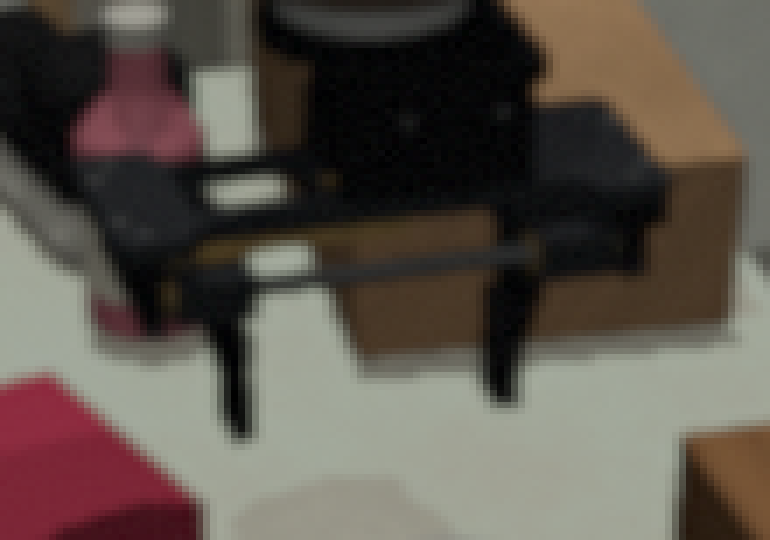

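View pics/d4f.png

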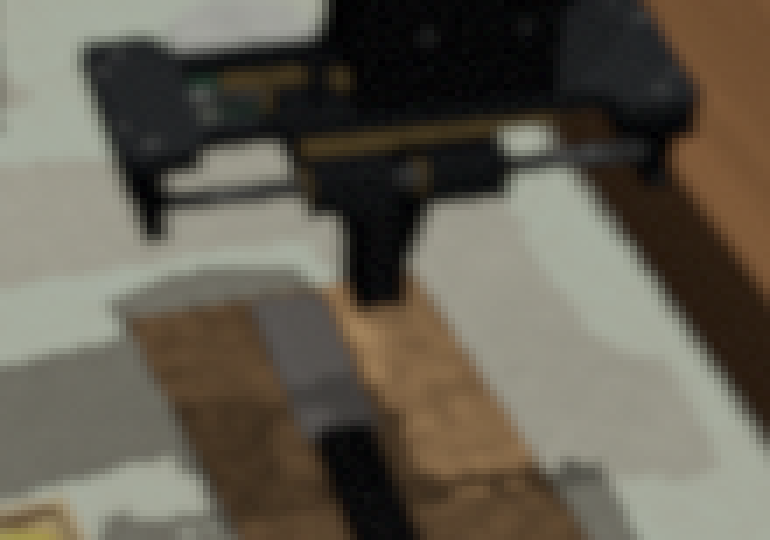

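The picture shows the real fingertips about 28 mm above the reported TCP: the tip is at row 230 where TCP projects to row 239, and the start picture differs by the same amount. So the fingers closed above the handle. I reopen and go lower, watching the force.

Call:
{"api": "move_arm", "payload": {
  "increments": "-0.2 0 0 0 0 0 0;-0.2 0 0 0 0 0 0;-0.2 0 0 0 0 0 0;-0.2 0 0 0 0 0 0;-0.2 0 0 0 0 0 0;-0.2 0 0.03 0 0 0 0;-0.2 0 0.06 0 0 0 0;-0.2 0 0.075 0 0 0 0"
}}

```text
time_s: 5.85
tcp_pos: [0.6563, -0.1505, -0.0012]
ee_rot: [[0.076, -0.004, -0.997], [0.997, 0.001, 0.076], [0.0, -1.0, 0.004]]
wrist_force: [-0.5, -0.1, -0.6]
gripper_width: 0.58
```

Call:
{"api": "move_arm", "payload": {
  "increments": "-0.2 0 0.008 0 0 0 0;-0.2 0 0.014 0 0 0 0;-0.2 0 0.018 0 0 0 0;-0.2 0 0.018 0 0 0 0"
}}

```text
time_s: 6.25
tcp_pos: [0.6585, -0.1508, -0.0161]
ee_rot: [[0.075, 0.001, -0.997], [0.997, -0.0, 0.075], [-0.0, -1.0, -0.001]]
wrist_force: [0.8, -0.6, -0.6]
gripper_width: 0.597
```

Run:
```python
from h import *
s=sense();print(s["tcp_pos"],s["wrist_force"],s["gripper_width"])
im,d,p=grab("side","d5");cv2.imwrite("pics/d5c.png",cv2.resize(im[210:300,310:420,::-1],None,fx=7,fy=6,interpolation=cv2.INTER_NEAREST))
```

```text
[ 0.65850873 -0.15075102 -0.01608183] [ 0.77429847 -0.55105421 -0.55979201] 0.5970709317665954
```

View pics/d5c.png

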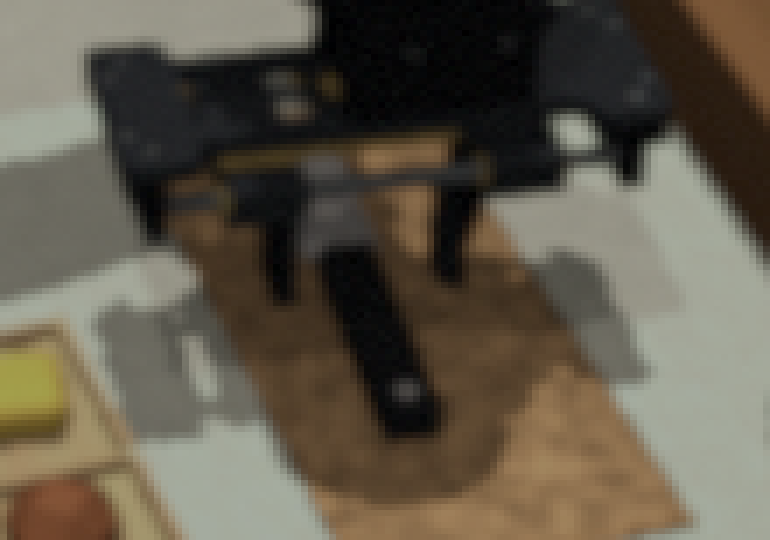

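Call:
{"api": "move_arm", "payload": {
  "increments": "-0.2 0 0.003 0 0 0 0;-0.2 0 0.006 0 0 0 0;1 0 0.006 0 0 0 0;1 0 0.006 0 0 0 0;1 0 0.006 0 0 0 0;1 0 0.006 0 0 0 0;1 0 0.006 0 0 0 0;1 0 0.006 0 0 0 0"
}}

```text
time_s: 7.1
tcp_pos: [0.6579, -0.1507, -0.0224]
ee_rot: [[0.075, -0.0, -0.997], [0.997, 0.0, 0.075], [-0.0, -1.0, 0.0]]
wrist_force: [-1.1, 1.0, 1.2]
gripper_width: 0.245
```

Call:
{"api": "move_arm", "payload": {
  "increments": "1 0 0 0 0 0 0;1 0 0 0 0 0 0;1 0 0 0 0 0 0"
}}

```text
time_s: 7.4
tcp_pos: [0.6579, -0.1507, -0.0224]
ee_rot: [[0.075, -0.001, -0.997], [0.997, 0.0, 0.075], [0.0, -1.0, 0.001]]
wrist_force: [-1.2, 0.1, 1.4]
gripper_width: 0.252
```

Call:
{"api": "move_arm", "payload": {
  "increments": "1 0 -0.01 0 0 0 0;1 0 -0.035 0 0 0 0;1 0 -0.07 0 0 0 0;1 0 -0.1 0 0 0 0;1 0 -0.1 0 0 0 0;1 0 -0.1 0 0 0 0"
}}

```text
time_s: 8.0
tcp_pos: [0.6586, -0.1506, 0.0788]
ee_rot: [[0.075, 0.002, -0.997], [0.997, 0.0, 0.075], [0.001, -1.0, -0.002]]
wrist_force: [0.2, -0.1, -1.7]
gripper_width: 0.25
```

Run:
```python
from h import *
s=sense();print(s["tcp_pos"],s["wrist_force"],s["gripper_width"])
im,d,p=grab("side","d6");cv2.imwrite("pics/d6c.png",cv2.resize(im[180:290,310:420,::-1],None,fx=6,fy=5,interpolation=cv2.INTER_NEAREST))
im,d,p=grab("scene","s6");cv2.imwrite("pics/s6c.png",cv2.resize(im[150:250,190:320,::-1],None,fx=6,fy=6,interpolation=cv2.INTER_NEAREST))
```

```text
[ 0.65862491 -0.15056968  0.07876356] [ 0.1581863  -0.13013215 -1.66374949] 0.24968892596127903
```

View pics/d6c.png

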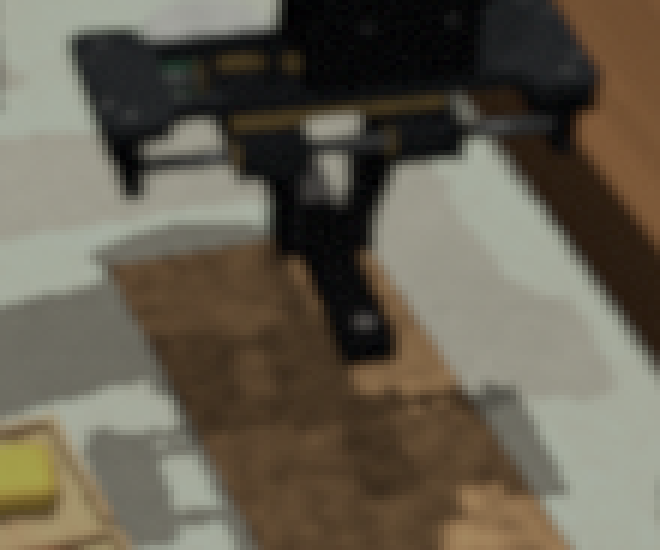

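View pics/s6c.png

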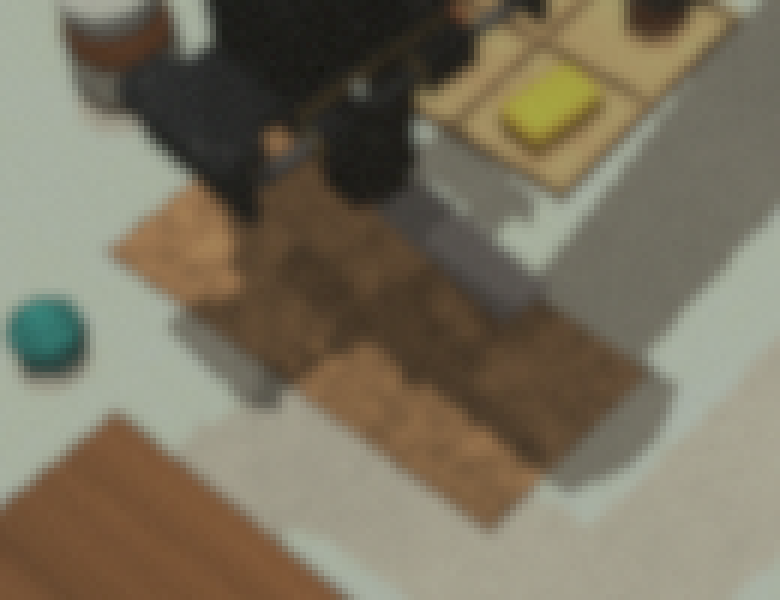

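Run:
```python
from h import *
im,d,p=load("s6");P=cloud(p,d);H,S,V=masks(im)
m=(P[...,2]>.09)&(P[...,2]<.14)&(P[...,1]>-.135)&(P[...,1]<0)&(P[...,0]>.62)&(P[...,0]<.71)&(V>50)
Q=P[big(m)];print(len(Q),Q.mean(0),Q.min(0),Q.max(0))
A=np.c_[Q[:,:2]-[.66,-.09],np.ones(len(Q))];print("z=ax+by+c",np.linalg.lstsq(A,Q[:,2],rcond=None)[0])
rect(Q[:,:2],"steel")
v,u=np.nonzero(big(m));rect(onplane(p,u,v,.114)[:,:2],"ray .114")
```

```text
276 [ 0.66136362 -0.08501705  0.11283794] [ 0.64389717 -0.1314154   0.10748002] [ 0.67722419 -0.03982944  0.11877916]
z=ax+by+c [-0.00713619  0.00267635  0.11283434]
steel 276 [661.  -85.9] [92.5 28.9] 86.39
ray .114 276 [661.8 -87.5] [96.7 28.6] 85.51
```

The blade is level and gripped. The tip is 110.5 mm ahead of TCP, and its mid-plane is 34 mm above TCP. Now to the position in front of the slot.

Call:
{"api": "move_arm", "payload": {
  "increments": "1 0.02 0 0.02 0 -0.06 0;1 0.04 0 0.045 0 -0.13 0;1 0.065 0 0.07 0 -0.2 0;1 0.09 0 0.1 0 -0.27 0;1 0.116 0 0.1283 0 -0.33 0;1 0.116 0 0.1283 0 -0.356 0;1 0.116 0 0.1283 0 -0.356 0;1 0.116 0 0.1283 0 -0.356 0"
}}

```text
time_s: 8.9
tcp_pos: [0.5393, -0.0257, 0.077]
ee_rot: [[-0.277, -0.001, -0.961], [0.961, -0.0, -0.277], [-0.0, -1.0, 0.001]]
wrist_force: [0.3, 0.3, -1.8]
gripper_width: 0.247
```

Call:
{"api": "move_arm", "payload": {
  "increments": "1 0 0.02 0 0 0 0;1 0 0.045 0 0 0 0;1 0 0.06 0 0 0 0;1 0 0.064 0 0 0 0;1 0 0.064 0 0 0 0;1 0 0.064 0 0 0 0"
}}

```text
time_s: 9.5
tcp_pos: [0.5399, -0.0257, 0.0141]
ee_rot: [[-0.277, 0.001, -0.961], [0.961, 0.0, -0.277], [-0.0, -1.0, -0.001]]
wrist_force: [0.3, 0.4, -0.9]
gripper_width: 0.25
```

Run:
```python
from h import *
s=sense();print(s["tcp_pos"],s["ee_rot"],s["wrist_force"],s["gripper_width"])
im,d,p=grab("side","d7");cv2.imwrite("pics/d7c.png",cv2.resize(im[130:250,230:350,::-1],None,fx=6,fy=5,interpolation=cv2.INTER_CUBIC))
im,d,p=grab("scene","s7");cv2.imwrite("pics/s7c.png",cv2.resize(im[130:250,290:420,::-1],None,fx=6,fy=5,interpolation=cv2.INTER_CUBIC))
grab("wrist","w7")
T=s["tcp_pos"];R=s["ee_rot"]
print("tip est",T+R[:,0]*.1105-R[:,1]*.0344)
im,d,p=load("s7");P=cloud(p,d);H,S,V=masks(im)
m=(P[...,2]>.03)&(P[...,2]<.07)&(P[...,1]<.1)&(P[...,1]>-.02)&(P[...,0]>.48)&(P[...,0]<.57)
Q=P[big(m)];print(len(Q),Q.mean(0),Q.min(0),Q.max(0))
```

```text
[ 0.53992008 -0.02569902  0.01410096] [[-2.76828819e-01  1.40304609e-03 -9.60918226e-01]
 [ 9.60919185e-01  3.71885651e-05 -2.76829041e-01]
 [-3.52668733e-04 -9.99999015e-01 -1.35850877e-03]] [ 0.2970687   0.40386794 -0.93266488] 0.24991480851811088
tip est [0.50928224 0.08048127 0.04846196]
275 [0.52338879 0.03290354 0.05046758] [ 0.49444204 -0.01364093  0.04316983] [0.55447981 0.08207173 0.06002905]
```

View pics/d7c.png

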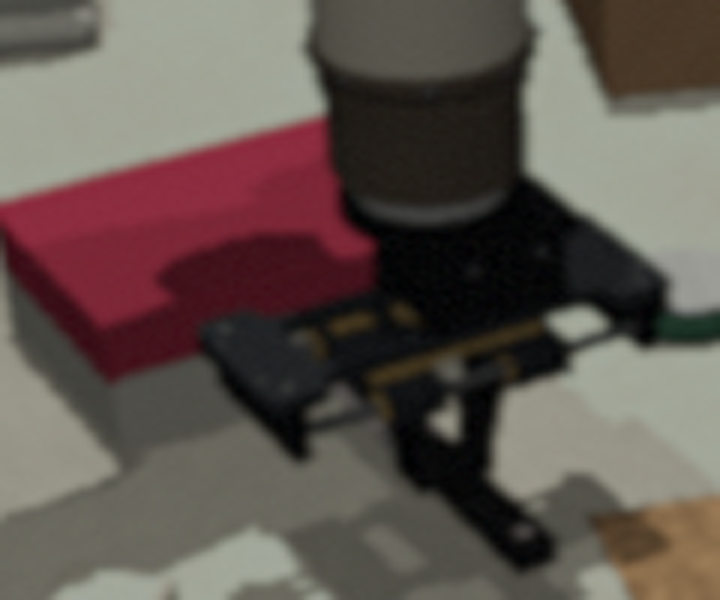

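View pics/s7c.png

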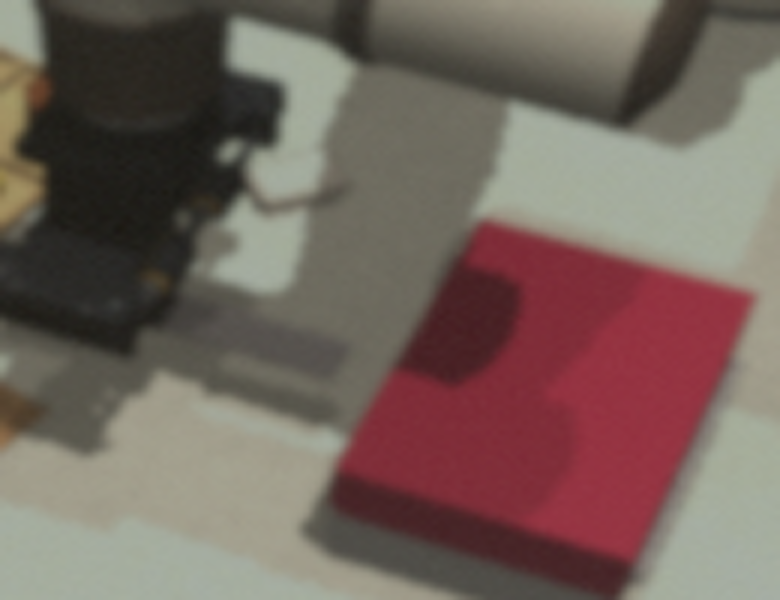

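View pics/w7.png

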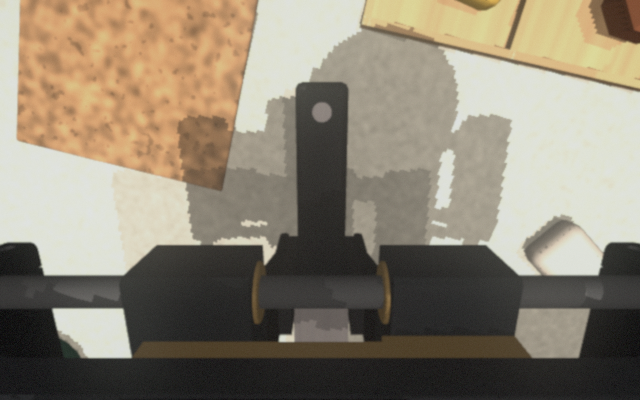

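Call:
{"api": "move_arm", "payload": {
  "increments": "1 0.01 -0.0005 0 0 0 0;1 0.02 -0.0005 0 0 0 0;1 0.025 -0.0005 0 0 0 0;1 0.03 -0.0005 0 0 0 0;1 0.034 -0.0005 0 0 0 0;1 0.038 -0.0005 0 0 0 0;1 0.042 -0.0005 0 0 0 0;1 0.042 -0.0005 0 0 0 0"
}}

```text
time_s: 10.45
tcp_pos: [0.5271, 0.0153, 0.014]
ee_rot: [[-0.278, -0.0, -0.961], [0.961, 0.0, -0.278], [0.0, -1.0, 0.0]]
wrist_force: [0.0, 0.1, -1.1]
gripper_width: 0.25
```

Call:
{"api": "move_arm", "payload": {
  "increments": "1 0.004 0 0 0 0 0;1 0.008 0 0 0 0 0;1 0.012 0 0 0 0 0;1 0.016 0 0 0 0 0;1 0.02 0 0 0 0 0;1 0.024 0 0 0 0 0;1 0.024 0 0 0 0 0"
}}

```text
time_s: 11.15
tcp_pos: [0.5205, 0.0385, 0.0141]
ee_rot: [[-0.278, 0.0, -0.961], [0.961, 0.0, -0.278], [0.0, -1.0, -0.0]]
wrist_force: [-0.0, 0.1, -1.6]
gripper_width: 0.249
```

Run:
```python
from h import *
s=sense();print(s["tcp_pos"],s["wrist_force"],s["gripper_width"])
im,d,p=grab("scene","s8");cv2.imwrite("pics/s8c.png",cv2.resize(im[130:250,290:420,::-1],None,fx=6,fy=5,interpolation=cv2.INTER_CUBIC))
```

```text
[0.52047064 0.03846228 0.01407597] [-0.04931935  0.06748992 -1.56696497] 0.24863090359187198
```

View pics/s8c.png

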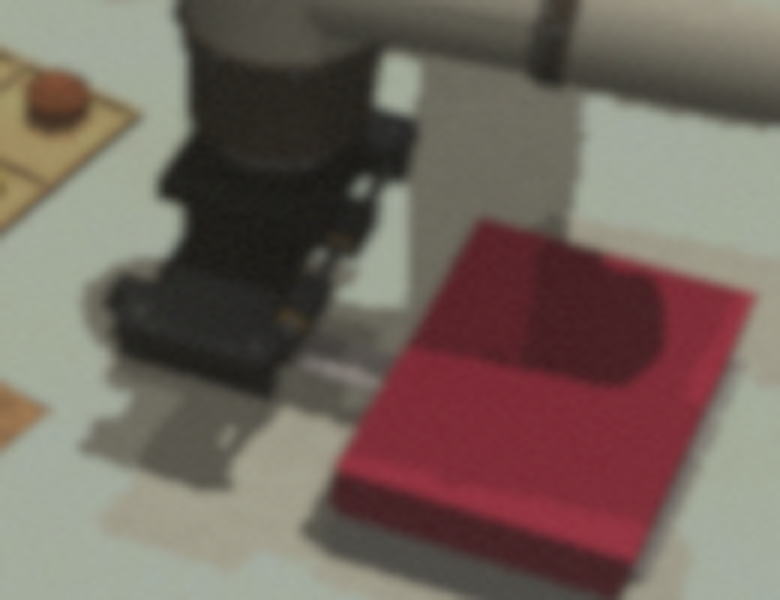

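Call:
{"api": "move_arm", "payload": {
  "increments": "1 0 -0.005 0 0 0 0;1 0.001 -0.012 0 0 0 0;1 0.003 -0.02 0 0 0 0;1 0.005 -0.028 0 0 0 0;1 0.007 -0.036 0 0 0 0;1 0.008 -0.043 0 0 0 0;1 0.008 -0.043 0 0 0 0;1 0.008 -0.043 0 0 0 0"
}}

```text
time_s: 12.0
tcp_pos: [0.519, 0.0461, 0.0576]
ee_rot: [[-0.278, 0.002, -0.961], [0.961, 0.001, -0.278], [0.0, -1.0, -0.002]]
wrist_force: [-0.2, -0.3, -0.4]
gripper_width: 0.25
```

Run:
```python
from h import *
s=sense();print(s["tcp_pos"],s["wrist_force"],s["moment"],s["gripper_width"])
im,d,p=grab("scene","s9");cv2.imwrite("pics/s9c.png",cv2.resize(im[130:250,290:420,::-1],None,fx=6,fy=5,interpolation=cv2.INTER_CUBIC))
```

```text
[0.51899695 0.04605194 0.05764735] [-0.23204187 -0.31224646 -0.35327371] [ 0.00316147 -0.00327119 -0.01123168] 0.2502861355696465
```

View pics/s9c.png

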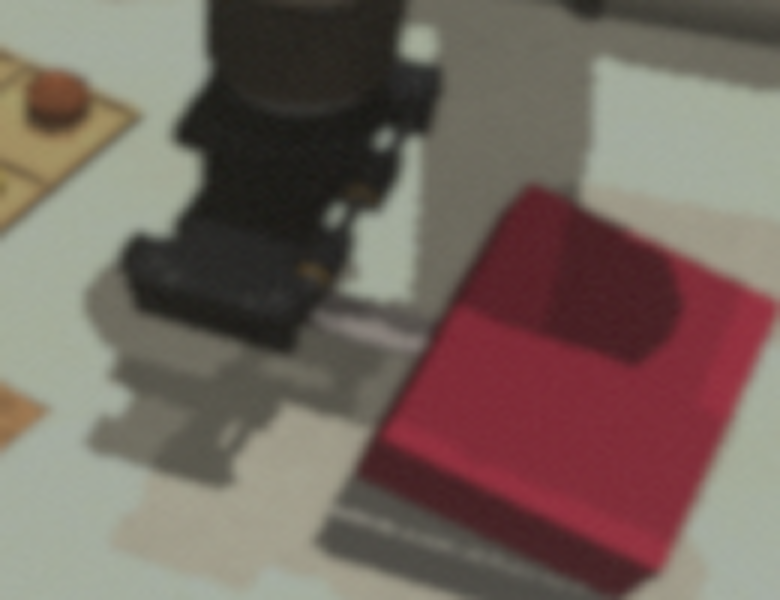

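Call:
{"api": "move_arm", "payload": {
  "increments": "1 0.003 -0.008 0 0 0 0;1 0.006 -0.016 0 0 0 0;1 0.01 -0.025 0 0 0 0;1 0.014 -0.033 0 0 0 0;1 0.02 -0.041 0 0 0 0;1 0.026 -0.048 0 0 0 0;1 0.026 -0.048 0 0 0 0"
}}

```text
time_s: 12.75
tcp_pos: [0.5113, 0.0715, 0.1062]
ee_rot: [[-0.279, 0.001, -0.96], [0.96, 0.001, -0.279], [0.0, -1.0, -0.002]]
wrist_force: [-0.4, 0.6, -3.0]
gripper_width: 0.249
```

Call:
{"api": "move_arm", "payload": {
  "increments": "1 0.006 -0.006 0 0 0 0;1 0.012 -0.012 0 0 0 0;1 0.02 -0.019 0 0 0 0;1 0.028 -0.024 0 0 0 0;1 0.036 -0.029 0 0 0 0;1 0.042 -0.032 0 0 0 0;1 0.042 -0.032 0 0 0 0"
}}

```text
time_s: 13.45
tcp_pos: [0.4994, 0.1121, 0.1375]
ee_rot: [[-0.279, 0.001, -0.96], [0.96, 0.001, -0.279], [0.001, -1.0, -0.001]]
wrist_force: [-0.8, 1.0, -2.9]
gripper_width: 0.25
```

Run:
```python
from h import *
s=sense();print(s["tcp_pos"],s["wrist_force"],s["moment"],s["gripper_width"])
im,d,p=grab("scene","s10");cv2.imwrite("pics/s10c.png",cv2.resize(im[100:250,290:430,::-1],None,fx=5,fy=4,interpolation=cv2.INTER_CUBIC))
im,d,p=grab("side","d10");cv2.imwrite("pics/d10c.png",cv2.resize(im[60:240,200:360,::-1],None,fx=4,fy=3,interpolation=cv2.INTER_CUBIC))
```

```text
[0.49939709 0.11209706 0.13750702] [-0.82648344  0.96873548 -2.93742995] [0.12422988 0.15907039 0.02962834] 0.25036740579318195
```

View pics/s10c.png

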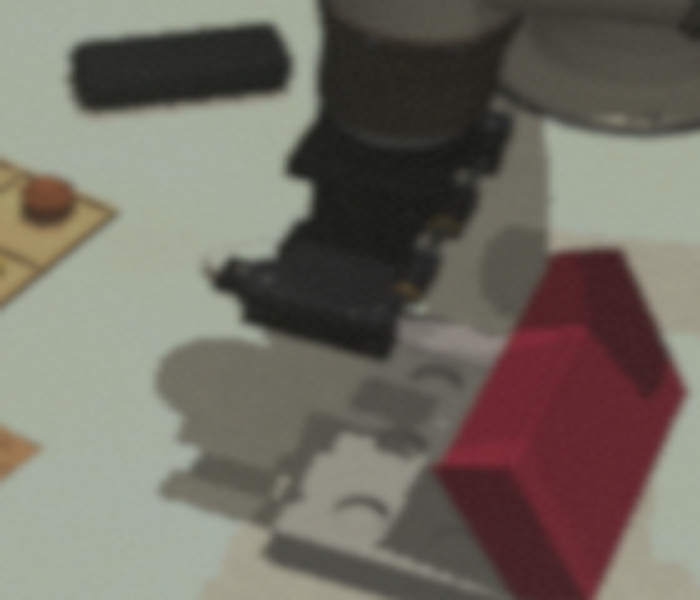

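View pics/d10c.png

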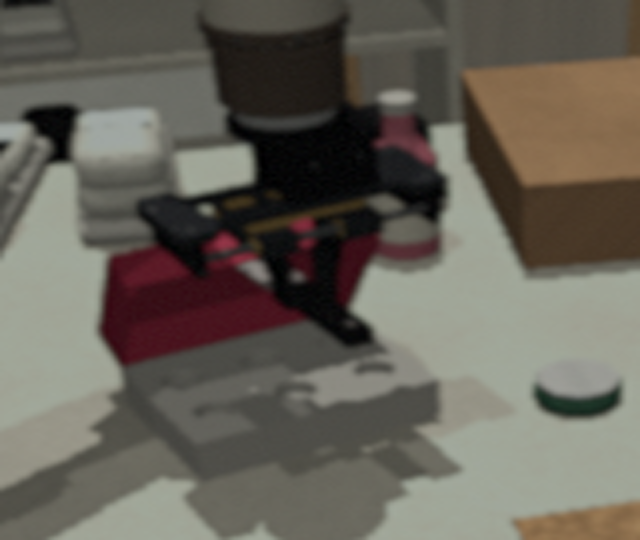

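Call:
{"api": "move_arm", "payload": {
  "increments": "1 0 0.01 0 0 0 0;1 0 0.02 0 0 0 0;1 0.005 0.025 0 0 0 0;1 0.015 0.025 0 0 0 0;1 0.025 0.025 0 0 0 0;1 0.035 0.025 0 0 0 0;1 0.045 0.025 0 0 0 0;1 0.05 0.025 0 0 0 0"
}}

```text
time_s: 14.35
tcp_pos: [0.4852, 0.1599, 0.112]
ee_rot: [[-0.278, -0.0, -0.961], [0.961, -0.0, -0.278], [-0.0, -1.0, 0.0]]
wrist_force: [1.1, -2.8, -3.6]
gripper_width: 0.245
```

Run:
```python
from h import *
s=sense();print(s["tcp_pos"],s["wrist_force"],s["moment"],s["gripper_width"])
im,d,p=grab("scene","s11");cv2.imwrite("pics/s11c.png",cv2.resize(im[100:250,290:430,::-1],None,fx=5,fy=4,interpolation=cv2.INTER_CUBIC))
im,d,p=grab("side","d11");cv2.imwrite("pics/d11c.png",cv2.resize(im[60:240,200:360,::-1],None,fx=4,fy=3,interpolation=cv2.INTER_CUBIC))
```

```text
[0.48517584 0.15985242 0.11195488] [ 1.11346967 -2.8050946  -3.63091885] [-0.90806196 -0.53070166 -0.06748378] 0.2452564539473558
```

View pics/s11c.png

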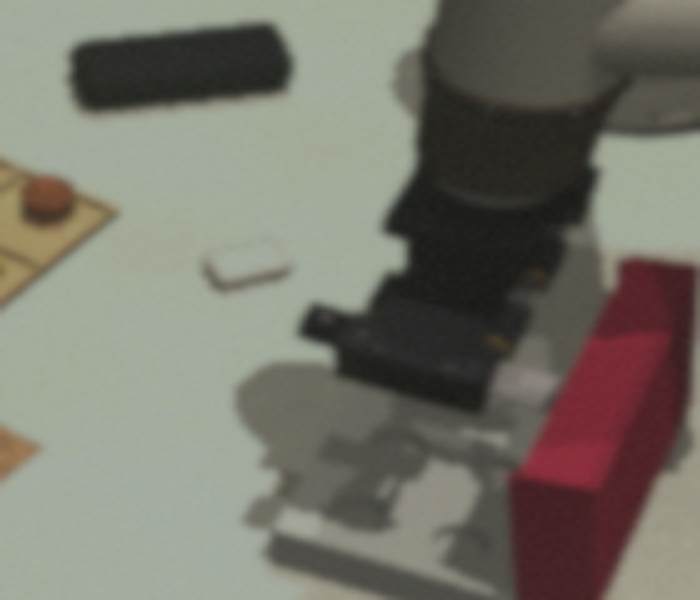

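View pics/d11c.png

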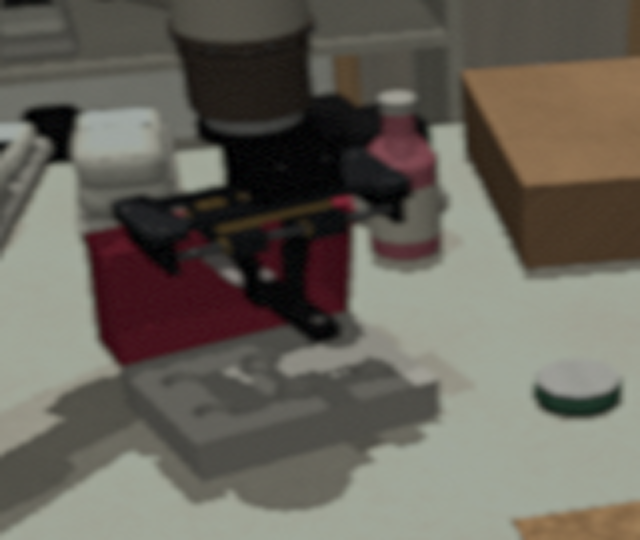

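Call:
{"api": "move_arm", "payload": {
  "increments": "1 0.006 0 0 0 0 0;1 0.012 0 0 0 0 0;1 0.018 0 0 0 0 0;1 0.024 0 0 0 0 0;1 0.026 0 0 0 0 0;1 0.026 0 0 0 0 0"
}}

```text
time_s: 15.05
tcp_pos: [0.4787, 0.1849, 0.1123]
ee_rot: [[-0.278, 0.001, -0.961], [0.961, 0.001, -0.278], [0.001, -1.0, -0.001]]
wrist_force: [0.7, -0.0, -0.9]
gripper_width: 0.247
```

Run:
```python
from h import *
s=sense();print(s["tcp_pos"],s["wrist_force"],s["moment"],s["gripper_width"])
im,d,p=grab("scene","s12");cv2.imwrite("pics/s12c.png",cv2.resize(im[100:250,290:430,::-1],None,fx=5,fy=4,interpolation=cv2.INTER_CUBIC))
im,d,p=grab("side","d12");cv2.imwrite("pics/d12c.png",cv2.resize(im[60:240,200:360,::-1],None,fx=4,fy=3,interpolation=cv2.INTER_CUBIC))
```

```text
[0.47865497 0.1849205  0.11229562] [ 0.67656386 -0.03083936 -0.93196807] [0.02031683 0.05212913 0.0262609 ] 0.24677993206641988
```

View pics/s12c.png

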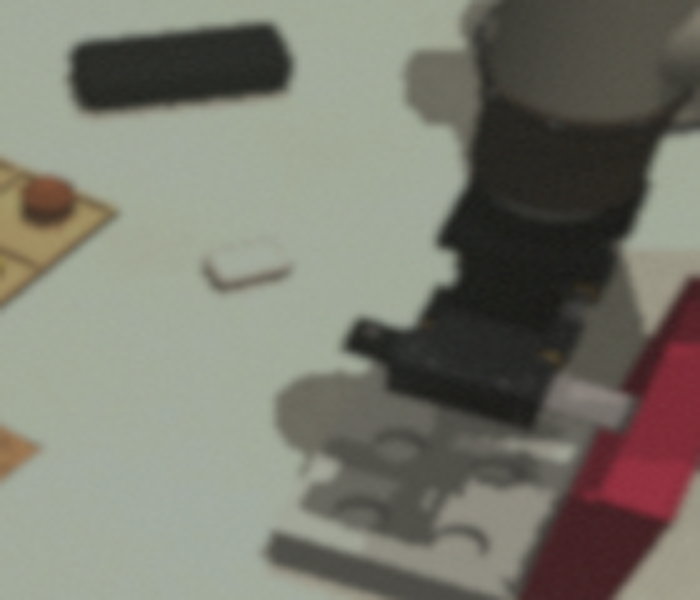

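View pics/d12c.png

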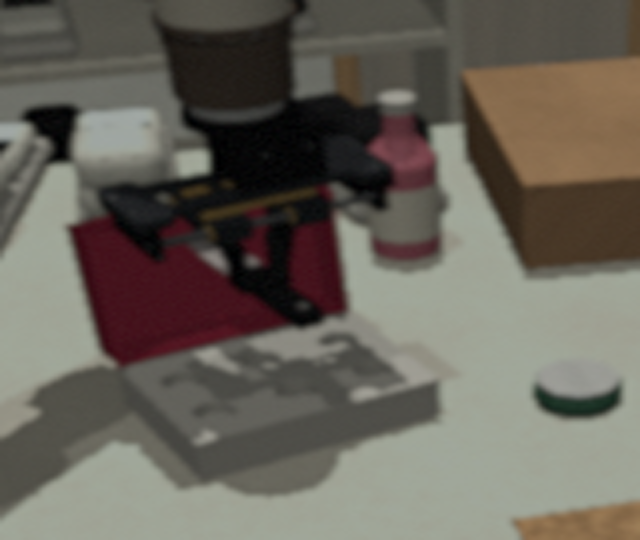

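Call:
{"api": "move_arm", "payload": {
  "increments": "1 -0.01 0 0 0 0 0;1 -0.04 0 0 0 0 0;1 -0.075 0 0 0 0 0;1 -0.11 0 0 0 0 0;1 -0.15 0 0 0 0 0;1 -0.15 0 0 0 0 0"
}}

```text
time_s: 15.75
tcp_pos: [0.5207, 0.036, 0.1121]
ee_rot: [[-0.272, 0.0, -0.962], [0.962, -0.0, -0.272], [-0.0, -1.0, -0.0]]
wrist_force: [-0.6, -0.0, -1.3]
gripper_width: 0.248
```

Call:
{"api": "move_arm", "payload": {
  "increments": "1 -0.025 0 -0.008 0 0.03 0;1 -0.06 0 -0.019 0 0.08 0;1 -0.1 0 -0.032 0 0.13 0;1 -0.14 0 -0.045 0 0.18 0;1 -0.18 0 -0.058 0 0.23 0;1 -0.22 0.02 -0.071 0 0.254 0;1 -0.248 0.04 -0.08 0 0.254 0;1 -0.248 0.06 -0.08 0 0.254 0"
}}

```text
time_s: 16.55
tcp_pos: [0.6673, -0.18, 0.0506]
ee_rot: [[-0.023, 0.002, -1.0], [1.0, -0.001, -0.023], [-0.001, -1.0, -0.002]]
wrist_force: [-0.4, 0.8, -1.0]
gripper_width: 0.254
```

Run:
```python
from h import *
s=sense();print(s["tcp_pos"],s["ee_rot"],s["wrist_force"],s["gripper_width"])
im,d,p=grab("scene","s13");cv2.imwrite("pics/s13c.png",cv2.resize(im[130:250,190:430,::-1],None,fx=3.3,fy=4,interpolation=cv2.INTER_CUBIC))
im,d,p=grab("side","d13");cv2.imwrite("pics/d13c.png",cv2.resize(im[130:350,220:420,::-1],None,fx=4,fy=2.7,interpolation=cv2.INTER_CUBIC))
im,d,p=load("s13");P=cloud(p,d);V=masks(im)[2]
T=s["tcp_pos"];m=(np.abs(P[...,0]-.666)<.02)&(P[...,1]>T[1]+.02)&(P[...,1]<T[1]+.13)&(P[...,2]>.02)&(P[...,2]<.2)&(V>50)
Q=P[big(m)];A=np.c_[Q[:,1]-T[1],np.ones(len(Q))];print(len(Q),Q.min(0),Q.max(0),np.linalg.lstsq(A,Q[:,2],rcond=None)[0])
```

```text
[ 0.6673254 -0.1799511  0.0505602] [[-2.29720006e-02  1.64294719e-03 -9.99734759e-01]
 [ 9.99735937e-01 -5.47785416e-04 -2.29729279e-02]
 [-5.85383428e-04 -9.99998500e-01 -1.62992962e-03]] [-0.35490803  0.78967625 -0.97540727] 0.25363030653952223
264 [ 0.649283   -0.15968073  0.07683066] [ 0.68001266 -0.06932258  0.08892208] [-0.03749083  0.08602048]
```

View pics/s13c.png

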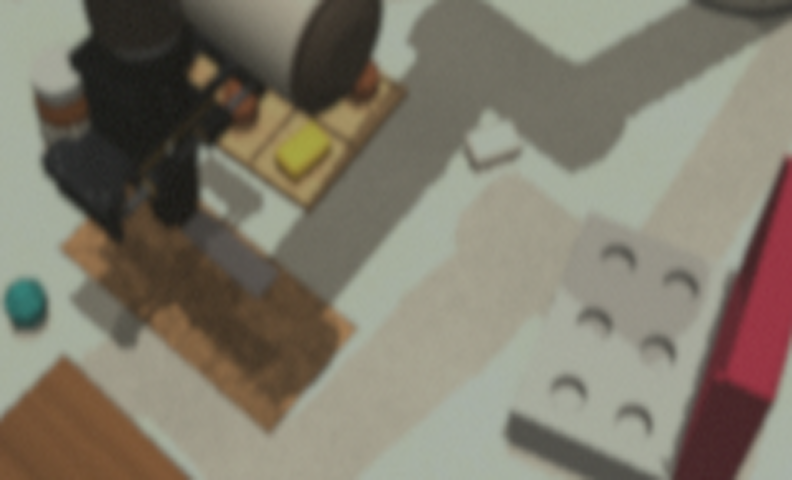

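View pics/d13c.png

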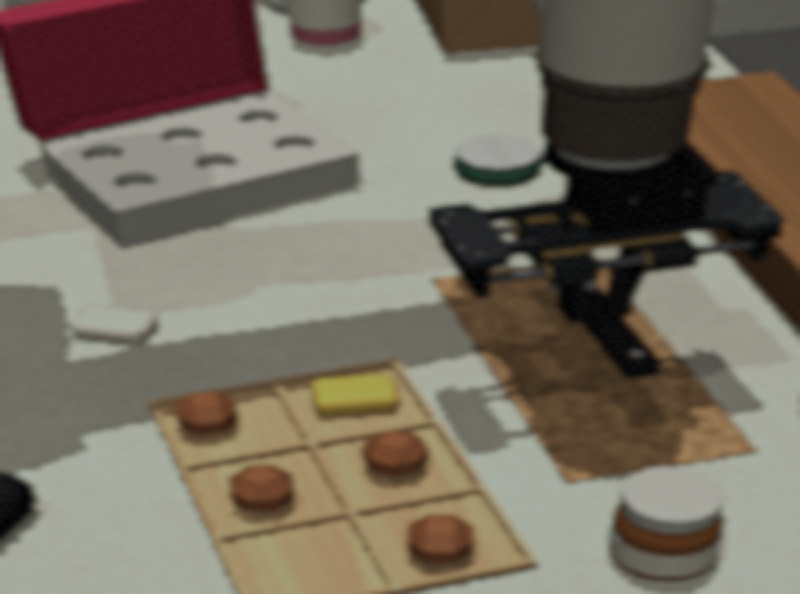

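Call:
{"api": "move_arm", "payload": {
  "increments": "1 0.003 0.02 0 0 0 0;1 0.003 0.045 0 0 0 0;1 0.003 0.06 0 0 0 0;1 0.003 0.068 0 0 0 0;1 0.003 0.071 0 0 0 0;1 0.003 0.072 0 0 0 0;-0.2 0.003 0.072 0 0 0 0;-0.2 0.003 0.072 0 0 0 0"
}}

```text
time_s: 17.45
tcp_pos: [0.6666, -0.1733, -0.0186]
ee_rot: [[-0.027, 0.002, -1.0], [1.0, -0.0, -0.027], [-0.0, -1.0, -0.002]]
wrist_force: [-0.1, 0.3, 0.3]
gripper_width: 0.356
```

Call:
{"api": "move_arm", "payload": {
  "increments": "-0.2 0 0 0 0 0 0;-0.2 0 0 0 0 0 0;-0.2 0 0 0 0 0 0;-0.2 0 -0.02 0 0 0 0;-0.2 0 -0.06 0 0 0 0;-0.2 0 -0.1 0 0 0 0;-0.2 0 -0.14 0 0 0 0;-0.2 0 -0.14 0 0 0 0"
}}

```text
time_s: 18.25
tcp_pos: [0.67, -0.1742, 0.1282]
ee_rot: [[-0.028, 0.014, -1.0], [1.0, -0.003, -0.028], [-0.003, -1.0, -0.014]]
wrist_force: [0.4, -0.9, 0.4]
gripper_width: 0.599
```

Run:
```python
from h import *
s=sense();print(s["tcp_pos"],s["ee_rot"],s["wrist_force"],s["gripper_width"])
grab("scene","s14");grab("side","d14");grab("wrist","w14")
for n in("s14","d14"):
    im,d,p=load(n);P=cloud(p,d);H,S,V=masks(im)
    red=(H>4)&(H<14)&(S>125)&(P[...,0]>.36)&(P[...,0]<.58)&(P[...,1]<-.1)&(P[...,1]>-.45)
    k,l,sts,c=cv2.connectedComponentsWithStats(red.astype(np.uint8))
    for i in range(1,k):
        if sts[i,4]>30: print(n,"ball",c[i].round(1),sts[i],onplane(p,c[i][0],c[i][1],.021).round(4),P[int(c[i][1]),int(c[i][0])].round(3))
im,d,p=load("d14");cv2.imwrite("pics/d14c.png",cv2.resize(im[130:350,220:420,::-1],None,fx=4,fy=2.7,interpolation=cv2.INTER_CUBIC))
```

```text
[ 0.66997677 -0.17415495  0.12818964] [[-0.02819452  0.01419582 -0.99950165]
 [ 0.99959739 -0.00278396 -0.02823676]
 [-0.00318342 -0.99989536 -0.01411161]] [ 0.35686193 -0.88508172  0.36291962] 0.598525653968124
s14 ball [276.1 139. ] [272 135   9   9  69] [ 0.4365 -0.2733  0.021 ] [ 0.444 -0.265  0.036]
s14 ball [298.9 149.1] [295 145   9   9  66] [ 0.4219 -0.1831  0.021 ] [ 0.43  -0.179  0.031]
s14 ball [262.4 155. ] [258 151  10  10  76] [ 0.519  -0.2567  0.021 ] [ 0.53  -0.245  0.037]
d14 ball [271.  282.5] [264 275  14  16 176] [ 0.422  -0.1812  0.021 ] [ 0.419 -0.195  0.038]
d14 ball [318.3 297.6] [311 290  15  17 195] [ 0.5195 -0.2554  0.021 ] [ 0.516 -0.267  0.037]
d14 ball [285.1 310.7] [278 303  15  17 192] [ 0.4382 -0.2729  0.021 ] [ 0.437 -0.283  0.035]
d14 ball [329.5 329.5] [322 321  16  18 226] [ 0.521  -0.3476  0.021 ] [ 0.517 -0.358  0.038]
```

View pics/d14c.png

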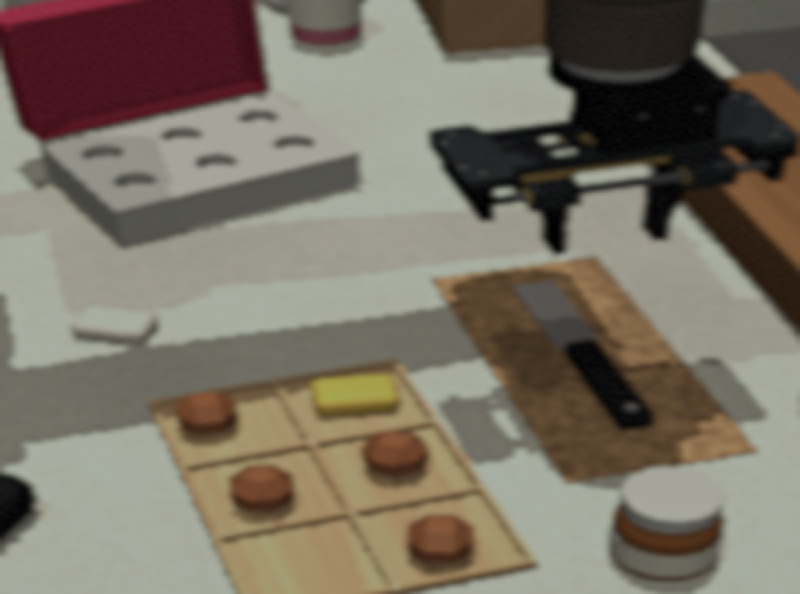

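View pics/w14.png

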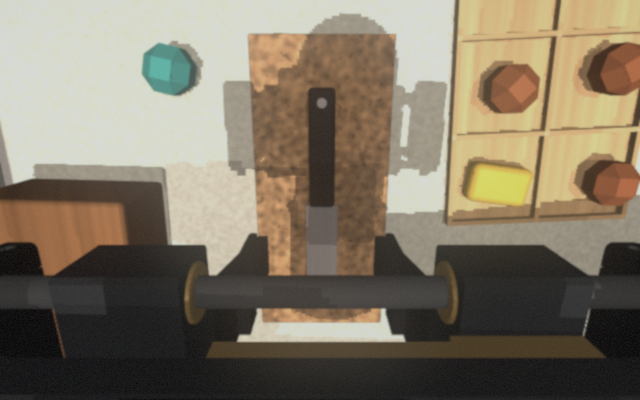

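Run:
```python
from h import *
for n in("scene","side"):
    t={"scene":"s14","side":"d14"}[n]
    im,d,p=load(t);P=cloud(p,d)
    m=(P[...,2]>.05)&(P[...,2]<.4)&(P[...,0]<.72)&(P[...,0]>.2)&(P[...,1]<-.2)&(P[...,1]>-.8)
    k,l,st,c=cv2.connectedComponentsWithStats(m.astype(np.uint8))
    for i in range(1,k):
        if st[i,4]>20:
            Q=P[l==i];print(n,c[i].round(),st[i,4],np.percentile(Q,[2,98],axis=0).round(3).tolist())
# tray rect & wells
im,d,p=load("d14");P=cloud(p,d);H,S,V=masks(im)
w=(P[...,0]>.37)&(P[...,0]<.59)&(P[...,1]<-.13)&(P[...,1]>-.45)&(P[...,2]<.03)&(S>50)
v,u=np.nonzero(big(w));rect(onplane(p,u,v,.01)[:,:2],"tray")
for t in("s14","d14"):
    im,d,p=load(t)
    a=np.radians(16.1);c0=np.array([.481,.177]);cx=np.array([-np.sin(a),np.cos(a)]);cy=-np.array([np.cos(a),np.sin(a)])
    u0,v0,w,h=(330,170,110,80) if t=="s14" else (215,135,110,65)
    c=cv2.resize(im[v0:v0+h,u0:u0+w,::-1],None,fx=7,fy=7,interpolation=cv2.INTER_CUBIC)
    for x in(-.030,.028):
        for y in(-.064,0,.064):
            o=c0+x*cx+y*cy
            th=np.linspace(0,6.28,40);X=np.c_[o[0]+.015*np.cos(th),o[1]+.015*np.sin(th),0*th+.046]
            cv2.polylines(c,[((proj(p,X)-[u0,v0]+.5)*7).astype(np.int32)],True,(0,0,255),1)
    cv2.imwrite(f"pics/{t}w.png",c)
```

```text
scene [191.  54.] 4485 [[0.266, -0.734, 0.06], [0.539, -0.557, 0.242]]
scene [248. 113.] 21 [[0.576, -0.212, 0.268], [0.595, -0.2, 0.273]]
scene [209. 119.] 31 [[0.69, -0.208, 0.323], [0.716, -0.2, 0.333]]
scene [206. 142.] 30 [[0.613, -0.402, 0.072], [0.646, -0.38, 0.078]]
side [381. 152.] 870 [[0.638, -0.214, 0.321], [0.709, -0.201, 0.399]]
side [362. 199.] 540 [[0.575, -0.214, 0.234], [0.718, -0.201, 0.272]]
side [387. 317.] 640 [[0.613, -0.403, 0.051], [0.662, -0.355, 0.081]]
side [317. 382.] 5687 [[0.291, -0.635, 0.206], [0.537, -0.524, 0.244]]
tray 5300 [ 479.8 -262.2] [163.3 245.6] 4.19
```

View pics/s14w.png

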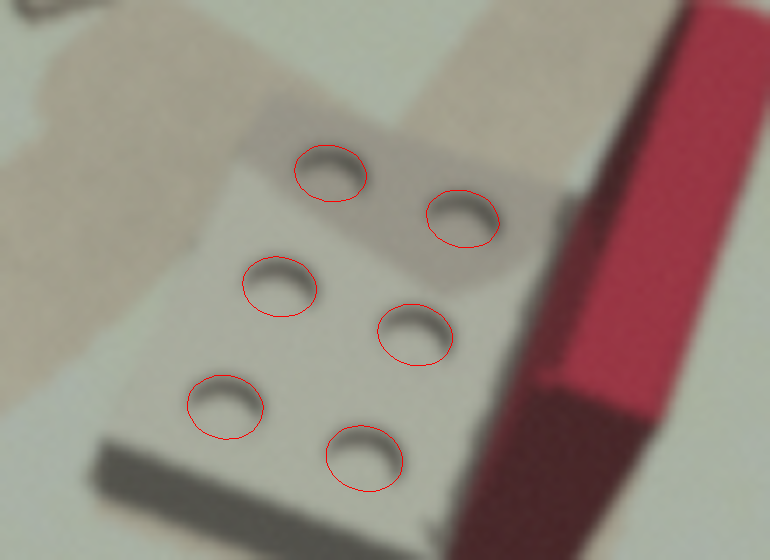

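View pics/d14w.png

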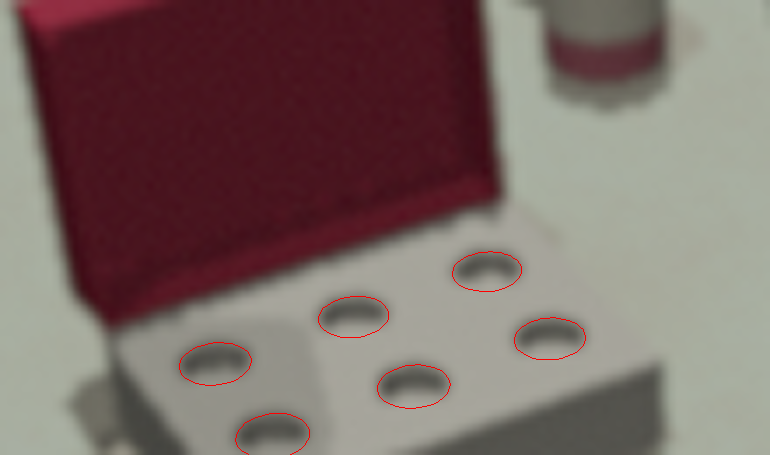

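```bash
cat >> h.py <<'E'
from scipy.spatial.transform import Rotation as Ro
def go(x,y,z,yaw=106.1):
    s=sense();a=np.radians(yaw);X=np.array([np.cos(a),np.sin(a),0]);Y=np.array([0,0,-1.]);Rt=np.c_[X,Y,np.cross(X,Y)]
    R=s["ee_rot"];print("tcp",s["tcp_pos"].round(4),"w",round(s["gripper_width"],3),"->shift",(R.T@(np.array([x,y,z])-s["tcp_pos"])).round(4),"rot",Ro.from_matrix(R.T@Rt).as_rotvec().round(3))
E
python3 - <<'E'
from h import *
go(.519,-.2565,.08)
im,d,p=load("s14");P=cloud(p,d);print(P[312,440],P[298,452],P[263,320])
E
```

```text
tcp [ 0.665  -0.173   0.1197] w 0.599 ->shift [-0.0796  0.0397  0.1482] rot [-0.    -0.254  0.001]
[0.66380576 0.45331065 0.12647619] [0.65225192 0.45668589 0.18900143] [0.7026448  0.14213487 0.02828319]
```

Call:
{"api": "move_arm", "payload": {
  "increments": "-0.4 -0.016 0 0.03 0 -0.06 0;-0.4 -0.032 0 0.06 0 -0.12 0;-0.4 -0.05 0.01 0.09 0 -0.18 0;-0.4 -0.066 0.025 0.12 0 -0.254 0;-0.4 -0.0796 0.04 0.148 0 -0.254 0;-0.4 -0.0796 0.06 0.148 0 -0.254 0;-0.4 -0.0796 0.06 0.148 0 -0.254 0;-0.4 -0.0796 0.06 0.148 0 -0.254 0"
}}

```text
time_s: 19.2
tcp_pos: [0.5195, -0.2567, 0.0591]
ee_rot: [[-0.278, -0.002, -0.961], [0.961, 0.0, -0.278], [0.001, -1.0, 0.002]]
wrist_force: [0.1, 0.6, -0.1]
gripper_width: 0.703
```

```bash
cat >> h.py <<'E'
def balls(tags=("scene","side"),save="x"):
    for n in tags:
        im,d,p=grab(n,save+n);P=cloud(p,d);H,S,V=masks(im)
        red=(H>4)&(H<14)&(S>125)&(P[...,0]>.34)&(P[...,0]<.6)&(P[...,1]<-.1)&(P[...,1]>-.45)
        k,l,st,c=cv2.connectedComponentsWithStats(red.astype(np.uint8))
        for i in range(1,k):
            if st[i,4]>30: print(n,c[i].round(),st[i,4],onplane(p,c[i][0],c[i][1],.021).round(4)[:2])
E
python3 - <<'E'
from h import *
balls(save="b1");go(.519,-.2565,-.015)
im,d,p=load("b1side");cv2.imwrite("pics/b1c.png",cv2.resize(im[200:350,240:400,::-1],None,fx=4,fy=4))
E
```

```text
scene [277. 139.] 59 [ 0.4353 -0.2726]
scene [299. 149.] 32 [ 0.4207 -0.1857]
scene [262. 154.] 43 [ 0.5161 -0.2599]
side [271. 283.] 179 [ 0.4221 -0.1821]
side [318. 298.] 207 [ 0.5198 -0.2554]
side [285. 311.] 186 [ 0.4384 -0.2736]
side [330. 329.] 241 [ 0.5212 -0.3471]
tcp [ 0.5208 -0.2567  0.0604] w 0.701 ->shift [0.0007 0.0754 0.0017] rot [ 0.001  0.001 -0.001]
```

View pics/b1c.png

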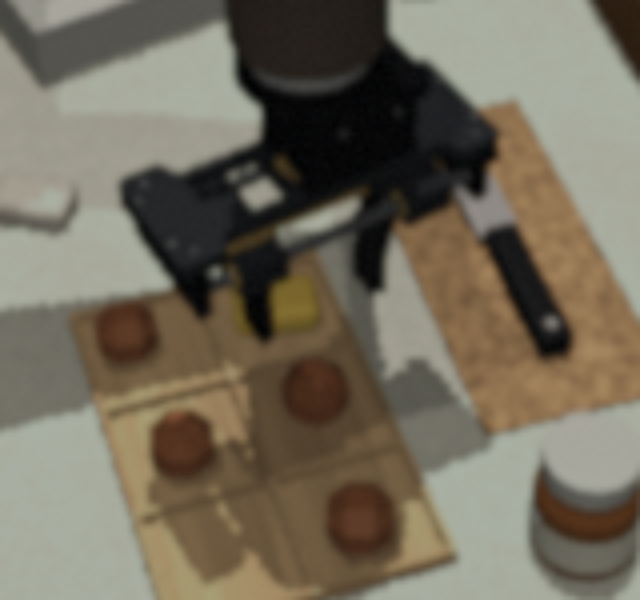

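The fingers are centred over the ball seen at side pixel (318,298). Going down to grip it.

Call:
{"api": "move_arm", "payload": {
  "increments": "-0.4 0 0.03 0 0 0 0;-0.4 0 0.055 0 0 0 0;-0.4 0 0.07 0.001 0 0 0;-0.4 0 0.076 0.001 0 0 0;-0.4 0 0.076 0.001 0 0 0;1 0 0.076 0.001 0 0 0;1 0 0.076 0.001 0 0 0;1 0 0.076 0.001 0 0 0"
}}

```text
time_s: 20.1
tcp_pos: [0.5196, -0.2572, -0.015]
ee_rot: [[-0.277, 0.002, -0.961], [0.961, -0.0, -0.277], [-0.001, -1.0, -0.002]]
wrist_force: [-0.2, -0.1, -0.1]
gripper_width: 0.514
```

Call:
{"api": "move_arm", "payload": {
  "increments": "1 0 0 0 0 0 0;1 0 0 0 0 0 0;1 0 0 0 0 0 0;1 0 0 0 0 0 0"
}}

```text
time_s: 20.5
tcp_pos: [0.5193, -0.2572, -0.0153]
ee_rot: [[-0.278, 0.001, -0.961], [0.961, -0.0, -0.278], [-0.001, -1.0, -0.001]]
wrist_force: [-0.7, 0.4, 4.4]
gripper_width: 0.417
```

Call:
{"api": "move_arm", "payload": {
  "increments": "1 0 -0.02 0 0 0 0;1 0 -0.06 0 0 0 0;1 0 -0.1 0 0 0 0;1 0.03 -0.12 -0.01 0 0 0;1 0.07 -0.12 -0.023 0 0 0;1 0.11 -0.12 -0.036 0 0 0;1 0.155 -0.12 -0.05 0 0 0;1 0.2 -0.12 -0.065 0 0 0"
}}

```text
time_s: 21.3
tcp_pos: [0.5251, -0.0453, 0.1037]
ee_rot: [[-0.276, -0.001, -0.961], [0.961, 0.0, -0.276], [0.0, -1.0, 0.001]]
wrist_force: [1.0, 0.3, -0.4]
gripper_width: 0.419
```

Call:
{"api": "move_arm", "payload": {
  "increments": "1 0.045 0 -0.015 0 0 0;1 0.09 0 -0.03 0 0 0;1 0.135 0 -0.044 0 0 0;1 0.18 0 -0.058 0 0 0;1 0.22 0 -0.072 0 0 0;1 0.25 0 -0.081 0 0 0;1 0.256 0 -0.083 0 0 0;1 0.256 0 -0.083 0 0 0"
}}

```text
time_s: 22.1
tcp_pos: [0.534, 0.2228, 0.1033]
ee_rot: [[-0.279, -0.001, -0.96], [0.96, -0.001, -0.279], [-0.0, -1.0, 0.001]]
wrist_force: [-0.2, -1.5, -1.0]
gripper_width: 0.42
```

Run:
```python
from h import *
for n in("scene","side"):
    grab(n,"e1"+n)
im,d,p=load("e1side");cv2.imwrite("pics/e1c.png",cv2.resize(im[60:240,200:400,::-1],None,fx=4,fy=3.3))
im,d,p=load("e1scene");cv2.imwrite("pics/e1s.png",cv2.resize(im[90:260,290:460,::-1],None,fx=4,fy=3.5))
go(.5347,.2216,.028)
```

```text
tcp [0.534  0.2211 0.1035] w 0.417 ->shift [ 0.0003  0.0755 -0.0009] rot [-0.002 -0.001 -0.   ]
```

View pics/e1c.png

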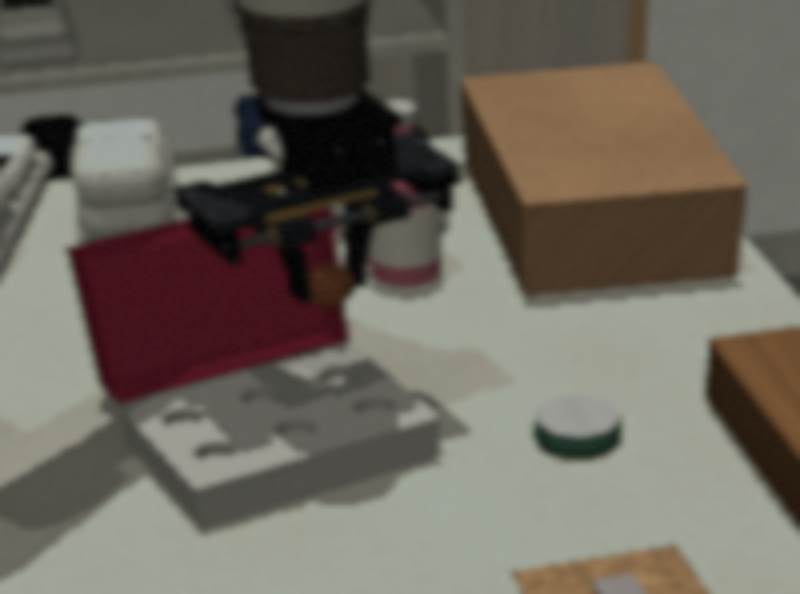

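View pics/e1s.png

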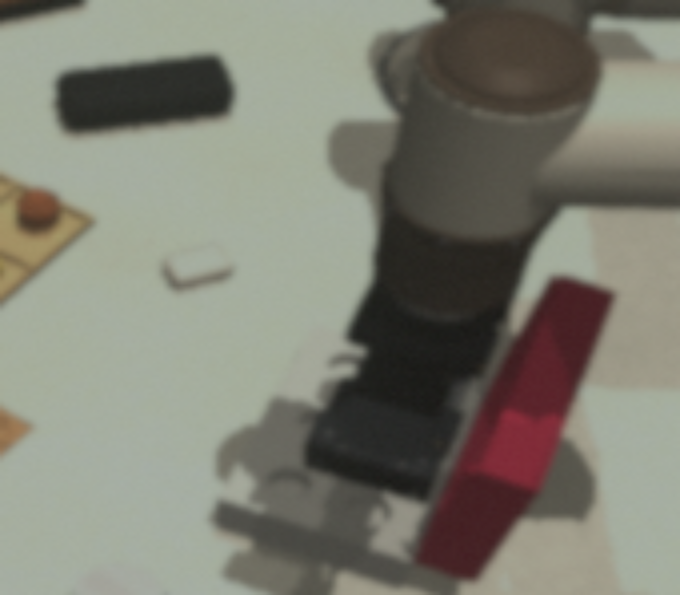

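Run:
```python
from h import *
im,d,p=load("e1side");P=cloud(p,d);H,S,V=masks(im)
X=[.534,.2211,.1398];print("exp px",proj(p,X))
m=(H>3)&(H<18)&(S>110)&(P[...,2]>.08)&(P[...,2]<.2)&(P[...,0]>.45)&(P[...,0]<.6)&(P[...,1]>.1)&(P[...,1]<.3)
m=big(m);v,u=np.nonzero(m);print(len(u),u.min(),u.max(),v.min(),v.max(),u.mean(),v.mean(),P[m].mean(0))
w=ray(p,u.mean(),v.mean());t=((np.array(X)-p["xyz"])@w)/(w@w);print(p["xyz"]+t*w)
```

```text
exp px [281.9577074  146.95590156]
121 276 289 140 152 281.801652892562 145.79338842975207 [0.53215882 0.21036815 0.15040688]
[0.53406417 0.22287335 0.14268234]
```

Call:
{"api": "move_arm", "payload": {
  "increments": "1 0 0.025 -0.001 0 0 0;1 0 0.05 -0.001 0 0 0;1 0 0.068 -0.001 0 0 0;1 0 0.075 -0.001 0 0 0;1 0 0.077 -0.001 0 0 0;1 0 0.077 -0.001 0 0 0;1 0 0.077 -0.001 0 0 0"
}}

```text
time_s: 22.9
tcp_pos: [0.5363, 0.2226, 0.0282]
ee_rot: [[-0.277, 0.002, -0.961], [0.961, 0.001, -0.277], [0.001, -1.0, -0.002]]
wrist_force: [0.0, 0.2, 0.1]
gripper_width: 0.421
```

Call:
{"api": "move_arm", "payload": {
  "increments": "-0.2 0 0 0 0 0 0;-0.2 0 0 0 0 0 0;-0.2 0 0 0 0 0 0;-0.2 0 -0.02 0 0 0 0;-0.2 0 -0.05 0 0 0 0;-0.2 0 -0.08 0 0 0 0;-0.2 -0.03 -0.1 0 0 0 0;-0.2 -0.06 -0.1 0 0 0 0"
}}

```text
time_s: 23.7
tcp_pos: [0.5545, 0.1659, 0.1311]
ee_rot: [[-0.28, 0.007, -0.96], [0.96, 0.003, -0.28], [0.001, -1.0, -0.008]]
wrist_force: [0.3, -1.0, 0.3]
gripper_width: 0.599
```

```bash
cat >> h.py <<'E'
WELLS={}
_a=np.radians(16.1);_cx=np.array([-np.sin(_a),np.cos(_a)]);_cy=-np.array([np.cos(_a),np.sin(_a)])
for _i,(_x,_y) in enumerate([(-.03,-.064),(-.03,0),(-.03,.064),(.028,-.064),(.028,0),(.028,.064)]): WELLS[_i]=np.array([.481,.177])+_x*_cx+_y*_cy
def seated():
    for n in("scene","side"):
        im,d,p=grab(n,"seat"+n);P=cloud(p,d);H,S,V=masks(im)
        red=(H>3)&(H<16)&(S>105)&(P[...,0]>.36)&(P[...,0]<.62)&(P[...,1]>.07)&(P[...,1]<.28)&(P[...,2]<.1)
        k,l,st,c=cv2.connectedComponentsWithStats(red.astype(np.uint8))
        for i in range(1,k):
            if st[i,4]>25:
                q=onplane(p,c[i][0],c[i][1],.060)[:2];j=min(WELLS,key=lambda w:np.linalg.norm(WELLS[w]-q))
                print(n,"well",j,c[i].round(),st[i,4],q.round(4),"off",(q-WELLS[j]).round(4),"topz",np.nanpercentile(P[l==i][:,2],90).round(3))
E
python3 - <<'E'
from h import *
seated();balls(save="b2");go(.4217,-.183,.06)
im,d,p=load("seatside");cv2.imwrite("pics/e2c.png",cv2.resize(im[120:360,200:420,::-1],None,fx=3.5,fy=2.5))
E
```

```text
scene well 3 [382. 232.] 116 [0.5348 0.2221] off [0.0001 0.0004] topz 0.077
side well 3 [283. 169.] 102 [0.5344 0.2269] off [-0.0003  0.0053] topz 0.079
scene [276. 139.] 55 [ 0.4348 -0.2745]
scene [243. 142.] 53 [ 0.5176 -0.3482]
scene [299. 149.] 54 [ 0.4201 -0.185 ]
side [271. 283.] 168 [ 0.4221 -0.1825]
side [285. 311.] 193 [ 0.4379 -0.2726]
side [330. 329.] 230 [ 0.5212 -0.3475]
tcp [0.5521 0.1643 0.1271] w 0.603 ->shift [-0.2978  0.067   0.2212] rot [-0.    -0.001  0.   ]
```

View pics/e2c.png

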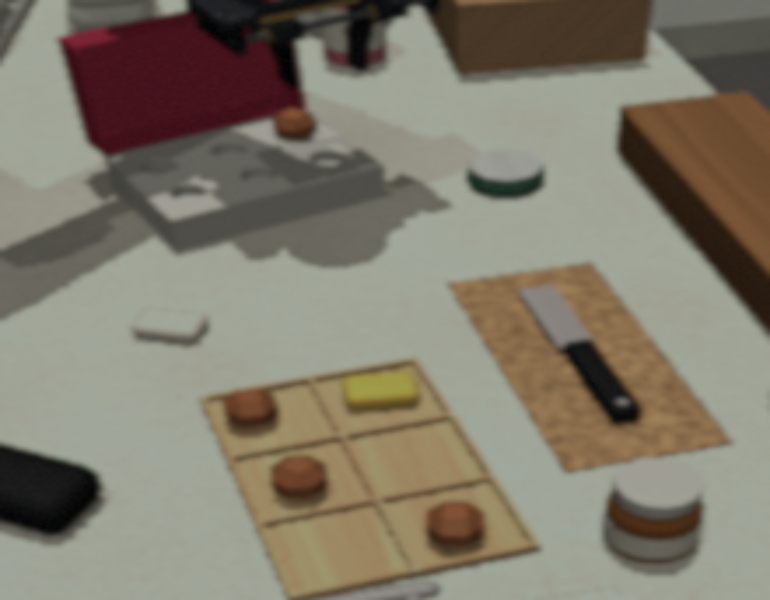

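The first ball is seated in well 3, at side pixel (283,169) with its top at 78 mm. Next is the ball at side pixel (271,283).

Call:
{"api": "move_arm", "payload": {
  "increments": "-0.4 -0.03 0 0.022 0 0 0;-0.4 -0.065 0 0.048 0 0 0;-0.4 -0.1 0 0.074 0 0 0;-0.4 -0.135 0 0.1 0 0 0;-0.4 -0.17 0 0.126 0 0 0;-0.4 -0.205 0 0.152 0 0 0;-0.4 -0.24 0.02 0.178 0 0 0;-0.4 -0.27 0.04 0.2 0 0 0"
}}

```text
time_s: 24.7
tcp_pos: [0.4346, -0.1509, 0.087]
ee_rot: [[-0.278, 0.002, -0.96], [0.96, 0.0, -0.278], [-0.0, -1.0, -0.002]]
wrist_force: [0.6, -0.5, 0.0]
gripper_width: 0.702
```

Call:
{"api": "move_arm", "payload": {
  "increments": "-0.4 -0.0278 0.015 0.021 0 0 0;-0.4 -0.0278 0.027 0.021 0 0 0;-0.4 -0.0278 0.027 0.021 0 0 0;-0.4 -0.0278 0.027 0.021 0 0 0"
}}

```text
time_s: 25.1
tcp_pos: [0.4229, -0.1821, 0.0601]
ee_rot: [[-0.279, -0.0, -0.96], [0.96, -0.0, -0.279], [-0.0, -1.0, 0.0]]
wrist_force: [-0.3, -0.1, 0.4]
gripper_width: 0.698
```

Run:
```python
from h import *
balls(("side",),save="b3");go(.4215,-.183,-.015)
im,d,p=load("b3side");cv2.imwrite("pics/b3c.png",cv2.resize(im[200:350,200:360,::-1],None,fx=4,fy=4))
```

```text
side [271. 283.] 183 [ 0.4222 -0.1824]
side [285. 310.] 209 [ 0.4381 -0.2722]
side [330. 329.] 225 [ 0.5211 -0.3475]
tcp [ 0.4234 -0.182   0.0605] w 0.7 ->shift [-0.0004  0.0755  0.0021] rot [ 0.001  0.002 -0.001]
```

View pics/b3c.png

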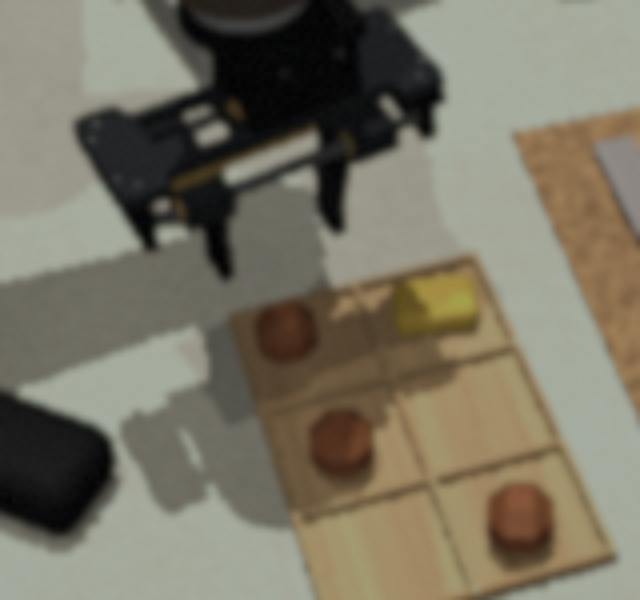

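Call:
{"api": "move_arm", "payload": {
  "increments": "-0.4 0 0.03 0.001 0 0 0;-0.4 0 0.055 0.001 0 0 0;-0.4 0 0.07 0.002 0 0 0;-0.4 0 0.076 0.002 0 0 0;-0.4 0 0.076 0.002 0 0 0;1 0 0.076 0.002 0 0 0;1 0 0.076 0.002 0 0 0;1 0 0.076 0.002 0 0 0"
}}

```text
time_s: 25.95
tcp_pos: [0.4212, -0.1832, -0.0151]
ee_rot: [[-0.278, 0.002, -0.961], [0.961, -0.0, -0.278], [-0.001, -1.0, -0.002]]
wrist_force: [1.1, -1.1, -0.1]
gripper_width: 0.505
```

Call:
{"api": "move_arm", "payload": {
  "increments": "1 0 0 0 0 0 0;1 0 0 0 0 0 0;1 0 0 0 0 0 0;1 0 0 0 0 0 0"
}}

```text
time_s: 26.35
tcp_pos: [0.421, -0.1833, -0.0154]
ee_rot: [[-0.278, 0.001, -0.961], [0.961, -0.0, -0.278], [-0.001, -1.0, -0.001]]
wrist_force: [-0.5, 0.7, 5.5]
gripper_width: 0.425
```

Run:
```python
from h import *
print(WELLS)
go(*WELLS[5],.105)
```

```text
{0: array([0.55080931, 0.16592476]), 1: array([0.48931944, 0.14817663]), 2: array([0.42782957, 0.13042849]), 3: array([0.53472506, 0.22164995]), 4: array([0.47323519, 0.20390182]), 5: array([0.41174532, 0.18615368])}
tcp [ 0.421  -0.1833 -0.0154] w 0.425 ->shift [ 0.3575 -0.1205 -0.0938] rot [ 0.001  0.    -0.001]
```

Call:
{"api": "move_arm", "payload": {
  "increments": "1 0 -0.02 0 0 0 0;1 0 -0.06 0 0 0 0;1 0 -0.1 0 0 0 0;1 0.03 -0.12 -0.008 0 0 0;1 0.07 -0.12 -0.018 0 0 0;1 0.115 -0.12 -0.03 0 0 0;1 0.16 -0.12 -0.042 0 0 0;1 0.2 -0.12 -0.052 0 0 0"
}}

```text
time_s: 27.15
tcp_pos: [0.4144, 0.0251, 0.1041]
ee_rot: [[-0.277, 0.0, -0.961], [0.961, 0.0, -0.277], [0.0, -1.0, -0.0]]
wrist_force: [2.2, 0.1, -1.1]
gripper_width: 0.423
```

Call:
{"api": "move_arm", "payload": {
  "increments": "1 0.04 0 -0.01 0 0 0;1 0.08 0 -0.02 0 0 0;1 0.12 0 -0.032 0 0 0;1 0.145 0 -0.039 0 0 0;1 0.157 0 -0.042 0 0 0;1 0.157 0 -0.042 0 0 0;1 0.157 0 -0.042 0 0 0"
}}

```text
time_s: 27.85
tcp_pos: [0.4112, 0.1849, 0.1036]
ee_rot: [[-0.277, -0.001, -0.961], [0.961, -0.001, -0.277], [-0.001, -1.0, 0.002]]
wrist_force: [-0.1, 0.3, -0.0]
gripper_width: 0.422
```

```bash
cat >> h.py <<'E'
def held():
    s=sense();T=s["tcp_pos"];X=T+[0,0,.0363]
    for n in("side","scene"):
        im,d,p=grab(n,"held"+n);P=cloud(p,d);H,S,V=masks(im)
        m=(H>3)&(H<18)&(S>100)&(np.linalg.norm(P-X,axis=-1)<.04)
        if m.sum()<15: print(n,"not seen",m.sum());continue
        m=big(m);v,u=np.nonzero(m);w=ray(p,u.mean(),v.mean());t=((X-p["xyz"])@w)/(w@w);print(n,len(u),"ball-expected",(p["xyz"]+t*w-X).round(4))
E
python3 - <<'E'
from h import *
held();go(*WELLS[5],.0265)
E
```

```text
side 153 ball-expected [0.     0.0013 0.002 ]
scene not seen 0
tcp [0.4115 0.1845 0.1039] w 0.425 ->shift [ 0.0015  0.0774 -0.0008] rot [-0.001 -0.002 -0.   ]
```

Call:
{"api": "move_arm", "payload": {
  "increments": "1 0 0.025 -0.001 0 0 0;1 0 0.05 -0.001 0 0 0;1 0.001 0.068 -0.001 0 0 0;1 0.001 0.075 -0.001 0 0 0;1 0.001 0.0775 -0.001 0 0 0;1 0.001 0.0775 -0.001 0 0 0;1 0.001 0.0775 -0.001 0 0 0"
}}

```text
time_s: 28.65
tcp_pos: [0.4131, 0.1874, 0.0274]
ee_rot: [[-0.277, 0.001, -0.961], [0.961, 0.001, -0.277], [0.001, -1.0, -0.002]]
wrist_force: [1.6, -0.1, -0.0]
gripper_width: 0.425
```

Call:
{"api": "move_arm", "payload": {
  "increments": "-0.2 0 0 0 0 0 0;-0.2 0 0 0 0 0 0;-0.2 0 0 0 0 0 0;-0.2 0 -0.02 0 0 0 0;-0.2 0 -0.05 0 0 0 0;-0.2 0 -0.08 0 0 0 0;-0.2 -0.03 -0.1 0 0 0 0;-0.2 -0.06 -0.1 0 0 0 0"
}}

```text
time_s: 29.45
tcp_pos: [0.4313, 0.1306, 0.1299]
ee_rot: [[-0.28, 0.007, -0.96], [0.96, 0.004, -0.28], [0.002, -1.0, -0.007]]
wrist_force: [0.3, 0.2, -0.3]
gripper_width: 0.596
```

Run:
```python
from h import *
seated();balls(save="b4");go(.437,-.273,.06)
im,d,p=load("seatside");cv2.imwrite("pics/e3c.png",cv2.resize(im[120:360,200:420,::-1],None,fx=3.5,fy=2.5))
```

```text
scene well 5 [397. 198.] 101 [0.4122 0.1869] off [0.0004 0.0008] topz 0.077
scene well 3 [382. 232.] 111 [0.5348 0.2222] off [0.0001 0.0006] topz 0.077
side well 3 [283. 169.] 104 [0.5342 0.2263] off [-0.0005  0.0046] topz 0.079
side well 5 [244. 182.] 113 [0.4112 0.1905] off [-0.0005  0.0044] topz 0.079
scene [276. 138.] 58 [ 0.4348 -0.2751]
scene [243. 142.] 53 [ 0.5178 -0.3485]
side [285. 311.] 196 [ 0.438  -0.2729]
side [330. 329.] 225 [ 0.5212 -0.3476]
tcp [0.4291 0.1291 0.1267] w 0.6 ->shift [-0.3886  0.0665  0.1034] rot [ 0.    -0.001  0.   ]
```

View pics/e3c.png

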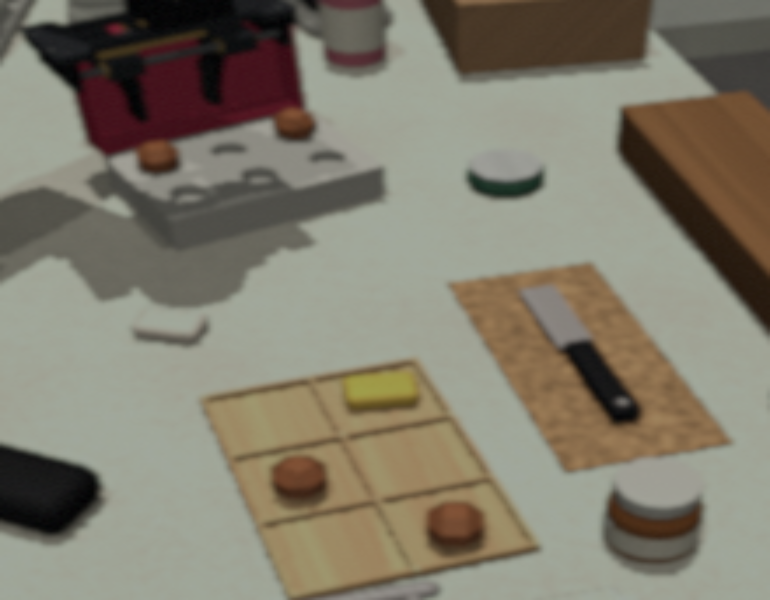

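Wells 3 and 5 hold balls. Next is the ball at side pixel (285,311).

Call:
{"api": "move_arm", "payload": {
  "increments": "-0.4 -0.035 0 0.009 0 0 0;-0.4 -0.075 0 0.02 0 0 0;-0.4 -0.118 0 0.031 0 0 0;-0.4 -0.161 0 0.043 0 0 0;-0.4 -0.204 0 0.054 0 0 0;-0.4 -0.247 0 0.066 0 0 0;-0.4 -0.29 0.01 0.077 0 0 0;-0.4 -0.33 0.02 0.088 0 0 0"
}}

```text
time_s: 30.45
tcp_pos: [0.4367, -0.2132, 0.1063]
ee_rot: [[-0.278, 0.001, -0.96], [0.96, -0.0, -0.278], [-0.0, -1.0, -0.001]]
wrist_force: [1.1, 1.0, -0.7]
gripper_width: 0.701
```

Call:
{"api": "move_arm", "payload": {
  "increments": "-0.4 -0.03 0.02 0.008 0 0 0;-0.4 -0.0586 0.045 0.0154 0 0 0;-0.4 -0.0586 0.047 0.0154 0 0 0;-0.4 -0.0586 0.047 0.0154 0 0 0;-0.4 -0.0586 0.047 0.0154 0 0 0"
}}

```text
time_s: 30.95
tcp_pos: [0.4382, -0.2719, 0.06]
ee_rot: [[-0.279, 0.001, -0.96], [0.96, -0.0, -0.279], [-0.0, -1.0, -0.0]]
wrist_force: [-0.3, -0.0, 0.4]
gripper_width: 0.702
```

Run:
```python
from h import *
balls(("side",),save="b5");go(.4370,-.2735,-.015)
im,d,p=load("b5side");cv2.imwrite("pics/b5c.png",cv2.resize(im[220:370,200:360,::-1],None,fx=4,fy=4))
```

```text
side [285. 310.] 211 [ 0.4381 -0.2722]
side [329. 329.] 233 [ 0.521  -0.3468]
tcp [ 0.4385 -0.2718  0.0604] w 0.696 ->shift [-0.0012  0.0754  0.002 ] rot [ 0.001  0.002 -0.001]
```

View pics/b5c.png

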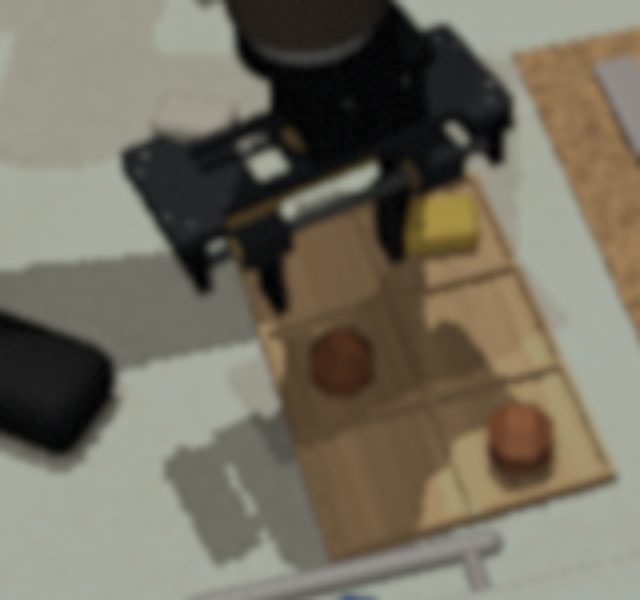

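Call:
{"api": "move_arm", "payload": {
  "increments": "-0.4 0 0.03 0.001 0 0 0;-0.4 -0.001 0.055 0.001 0 0 0;-0.4 -0.001 0.07 0.002 0 0 0;-0.4 -0.001 0.076 0.002 0 0 0;-0.4 -0.001 0.076 0.002 0 0 0;1 -0.001 0.076 0.002 0 0 0;1 -0.001 0.076 0.002 0 0 0;1 -0.001 0.076 0.002 0 0 0"
}}

```text
time_s: 31.8
tcp_pos: [0.4366, -0.2742, -0.0155]
ee_rot: [[-0.278, 0.002, -0.961], [0.961, -0.001, -0.278], [-0.001, -1.0, -0.002]]
wrist_force: [0.5, 0.6, 0.2]
gripper_width: 0.511
```

Call:
{"api": "move_arm", "payload": {
  "increments": "1 0 0 0 0 0 0;1 0 0 0 0 0 0;1 0 0 0 0 0 0;1 0 0 0 0 0 0"
}}

```text
time_s: 32.2
tcp_pos: [0.4364, -0.2743, -0.0158]
ee_rot: [[-0.278, 0.001, -0.961], [0.961, -0.0, -0.278], [-0.001, -1.0, -0.001]]
wrist_force: [0.6, 0.5, 6.1]
gripper_width: 0.424
```

Run:
```python
from h import *
go(*WELLS[2],.105)
```

```text
tcp [ 0.4364 -0.2743 -0.0158] w 0.424 ->shift [ 0.3911 -0.121  -0.1042] rot [ 0.001  0.    -0.001]
```

Call:
{"api": "move_arm", "payload": {
  "increments": "1 0 -0.02 0 0 0 0;1 0 -0.06 0 0 0 0;1 0 -0.1 0 0 0 0;1 0.03 -0.121 -0.008 0 0 0;1 0.07 -0.121 -0.018 0 0 0;1 0.115 -0.121 -0.03 0 0 0;1 0.16 -0.121 -0.042 0 0 0;1 0.2 -0.121 -0.053 0 0 0"
}}

```text
time_s: 33.0
tcp_pos: [0.4305, -0.0656, 0.1043]
ee_rot: [[-0.277, -0.0, -0.961], [0.961, 0.0, -0.277], [0.0, -1.0, 0.0]]
wrist_force: [1.4, -0.1, -0.6]
gripper_width: 0.421
```

Call:
{"api": "move_arm", "payload": {
  "increments": "1 0.04 0 -0.01 0 0 0;1 0.085 0 -0.022 0 0 0;1 0.13 0 -0.034 0 0 0;1 0.17 0 -0.046 0 0 0;1 0.19 0 -0.051 0 0 0;1 0.191 0 -0.051 0 0 0;1 0.191 0 -0.051 0 0 0"
}}

```text
time_s: 33.7
tcp_pos: [0.4267, 0.1303, 0.104]
ee_rot: [[-0.278, -0.001, -0.961], [0.961, -0.001, -0.278], [-0.0, -1.0, 0.001]]
wrist_force: [-0.6, -0.7, 0.2]
gripper_width: 0.422
```

Run:
```python
from h import *
held();go(*WELLS[2],.0265)
```

```text
side 146 ball-expected [-0.0001  0.0017  0.0026]
scene not seen 0
tcp [0.4269 0.1294 0.1042] w 0.425 ->shift [ 0.0008  0.0777 -0.0013] rot [-0.001 -0.001 -0.   ]
```

Call:
{"api": "move_arm", "payload": {
  "increments": "1 0 0.025 -0.001 0 0 0;1 0 0.05 -0.001 0 0 0;1 0 0.068 -0.001 0 0 0;1 0 0.075 -0.001 0 0 0;1 0 0.078 -0.001 0 0 0;1 0 0.078 -0.001 0 0 0;1 0 0.078 -0.001 0 0 0"
}}

```text
time_s: 34.5
tcp_pos: [0.429, 0.1309, 0.0273]
ee_rot: [[-0.277, 0.002, -0.961], [0.961, 0.001, -0.277], [0.001, -1.0, -0.002]]
wrist_force: [-0.4, -0.3, -1.1]
gripper_width: 0.426
```

Call:
{"api": "move_arm", "payload": {
  "increments": "-0.2 0 0 0 0 0 0;-0.2 0 0 0 0 0 0;-0.2 0 0 0 0 0 0;-0.2 0 -0.02 0 0 0 0;-0.2 0 -0.05 0 0 0 0;-0.2 0 -0.08 0 0 0 0;-0.2 -0.03 -0.1 0 0 0 0;-0.2 -0.06 -0.1 0 0 0 0"
}}

```text
time_s: 35.3
tcp_pos: [0.4474, 0.0739, 0.13]
ee_rot: [[-0.28, 0.007, -0.96], [0.96, 0.003, -0.28], [0.001, -1.0, -0.008]]
wrist_force: [1.3, 0.1, 0.3]
gripper_width: 0.598
```

Run:
```python
from h import *
seated();balls(save="b6");go(.520,-.348,.08,136)
im,d,p=load("seatside");cv2.imwrite("pics/e4c.png",cv2.resize(im[120:360,200:420,::-1],None,fx=3.5,fy=2.5))
```

```text
scene well 2 [378. 191.] 94 [0.427  0.1305] off [-0.0009  0.0001] topz 0.077
scene well 5 [397. 198.] 99 [0.4115 0.1871] off [-0.0002  0.0009] topz 0.076
scene well 3 [382. 232.] 111 [0.5349 0.2221] off [0.0002 0.0005] topz 0.077
side well 3 [283. 169.] 101 [0.5344 0.2269] off [-0.0003  0.0053] topz 0.08
side well 5 [248. 187.] 222 [0.4189 0.1603] off [ 0.0072 -0.0259] topz 0.078
scene [243. 142.] 54 [ 0.5179 -0.3483]
side [330. 329.] 228 [ 0.521  -0.3475]
tcp [0.4449 0.0726 0.1266] w 0.599 ->shift [-0.425   0.0465  0.0439] rot [ 0.    -0.523  0.   ]
```

View pics/e4c.png

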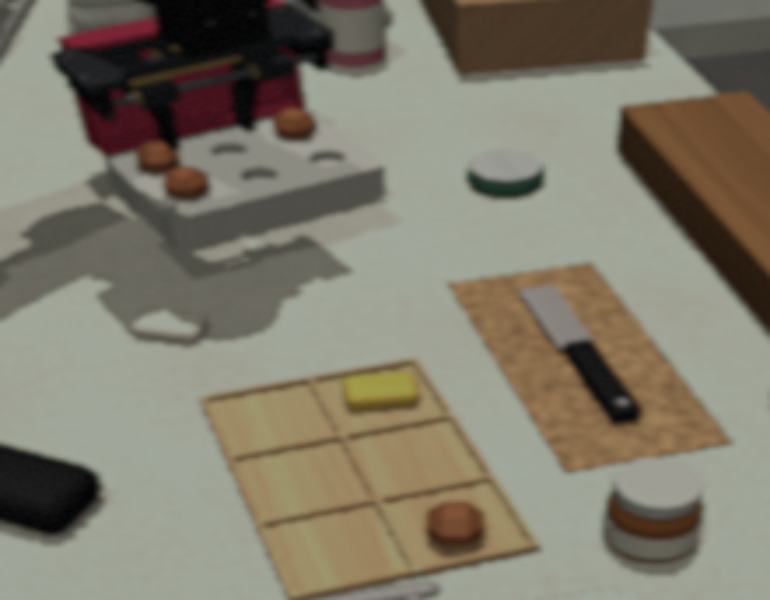

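Three are seated; the side mask merged the adjacent ones. The last ball is at side pixel (330,329). I turn the jaws by 30° to keep clear of the jar.

Call:
{"api": "move_arm", "payload": {
  "increments": "-0.4 -0.035 0 0.004 0 -0.06 0;-0.4 -0.08 0 0.008 0 -0.12 0;-0.4 -0.125 0 0.013 0 -0.19 0;-0.4 -0.17 0 0.018 0 -0.26 0;-0.4 -0.215 0 0.022 0 -0.33 0;-0.4 -0.26 0 0.027 0 -0.4 0;-0.4 -0.305 0 0.032 0 -0.46 0;-0.4 -0.35 0 0.036 0 -0.523 0"
}}

```text
time_s: 36.3
tcp_pos: [0.5078, -0.2742, 0.1261]
ee_rot: [[-0.723, -0.001, -0.691], [0.691, 0.0, -0.723], [0.001, -1.0, 0.0]]
wrist_force: [1.2, 0.2, 0.4]
gripper_width: 0.699
```

Run:
```python
from h import *
go(.5195,-.348,.08,136)
```

```text
tcp [ 0.5078 -0.2742  0.1261] w 0.699 ->shift [-0.0595  0.046   0.0452] rot [-0.     0.005  0.001]
```

Call:
{"api": "move_arm", "payload": {
  "increments": "-0.4 -0.03 0 0.022 0 0 0;-0.4 -0.055 0.01 0.042 0 0 0;-0.4 -0.0595 0.03 0.045 0 0 0;-0.4 -0.0595 0.05 0.045 0 0 0;-0.4 -0.0595 0.06 0.045 0 0 0;-0.4 -0.0595 0.06 0.045 0 0 0;-0.4 -0.0595 0.06 0.045 0 0 0"
}}

```text
time_s: 37.0
tcp_pos: [0.5198, -0.3465, 0.067]
ee_rot: [[-0.721, 0.0, -0.693], [0.693, -0.001, -0.721], [-0.001, -1.0, 0.0]]
wrist_force: [0.8, 0.6, 0.7]
gripper_width: 0.699
```

Run:
```python
from h import *
balls(("side",),save="b7");go(.5195,-.348,-.015,136)
im,d,p=load("b7side");cv2.imwrite("pics/b7c.png",cv2.resize(im[220:370,270:430,::-1],None,fx=4,fy=4))
```

```text
side [330. 329.] 243 [ 0.5213 -0.3474]
tcp [ 0.5201 -0.3467  0.0676] w 0.7 ->shift [-0.0003  0.0826  0.0014] rot [ 0.     0.002 -0.002]
```

View pics/b7c.png

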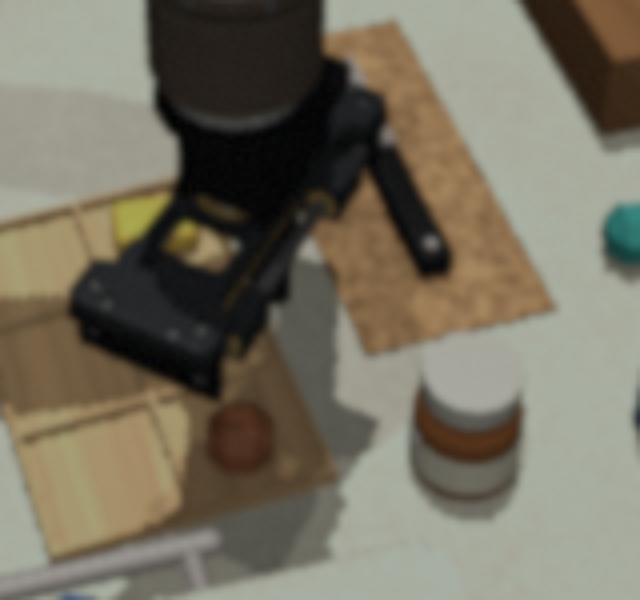

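Call:
{"api": "move_arm", "payload": {
  "increments": "-0.4 0 0.03 0.001 0 0 0;-0.4 0 0.06 0.001 0 0 0;-0.4 0 0.077 0.001 0 0 0;-0.4 0 0.083 0.001 0 0 0;-0.4 0 0.083 0.001 0 0 0;1 0 0.083 0.001 0 0 0;1 0 0.083 0.001 0 0 0;1 0 0.083 0.001 0 0 0"
}}

```text
time_s: 37.85
tcp_pos: [0.5192, -0.3479, -0.0152]
ee_rot: [[-0.72, 0.002, -0.694], [0.694, -0.001, -0.72], [-0.002, -1.0, -0.001]]
wrist_force: [0.2, -0.4, 0.7]
gripper_width: 0.513
```

Call:
{"api": "move_arm", "payload": {
  "increments": "1 0 0 0 0 0 0;1 0 0 0 0 0 0;1 0 0 0 0 0 0;1 0 0 0 0 0 0"
}}

```text
time_s: 38.25
tcp_pos: [0.5189, -0.3479, -0.0156]
ee_rot: [[-0.72, 0.001, -0.694], [0.694, -0.001, -0.72], [-0.001, -1.0, -0.0]]
wrist_force: [0.1, 1.2, 4.4]
gripper_width: 0.425
```

Call:
{"api": "move_arm", "payload": {
  "increments": "1 0 -0.02 0 0 0 0;1 0 -0.06 0 0 0 0;1 0 -0.1 0 0 0 0;1 0 -0.121 0 0 0 0;1 0 -0.121 0 0 0 0;1 0 -0.121 0 0 0 0"
}}

```text
time_s: 38.85
tcp_pos: [0.5178, -0.3472, 0.1039]
ee_rot: [[-0.72, -0.001, -0.694], [0.694, 0.001, -0.72], [0.001, -1.0, -0.0]]
wrist_force: [-0.7, -0.4, -0.6]
gripper_width: 0.421
```

Run:
```python
from h import *
held();go(*WELLS[0],.105)
```

```text
side 104 ball-expected [ 0.0049 -0.0068 -0.0045]
scene not seen 0
tcp [ 0.5171 -0.347   0.1025] w 0.423 ->shift [ 0.3318 -0.0017 -0.3926] rot [-0.002  0.523  0.003]
```

Call:
{"api": "move_arm", "payload": {
  "increments": "1 0.02 0 -0.024 0 0.05 0;1 0.05 0 -0.059 0 0.1 0;1 0.08 0 -0.095 0 0.17 0;1 0.11 0 -0.13 0 0.24 0;1 0.14 0 -0.166 0 0.31 0;1 0.17 0 -0.2 0 0.38 0;1 0.2 0 -0.236 0 0.45 0;1 0.23 0 -0.272 0 0.523 0"
}}

```text
time_s: 39.75
tcp_pos: [0.5403, 0.0094, 0.103]
ee_rot: [[-0.274, -0.003, -0.962], [0.962, -0.001, -0.274], [0.0, -1.0, 0.003]]
wrist_force: [1.7, -0.7, -1.1]
gripper_width: 0.42
```

Run:
```python
from h import *
go(*WELLS[0],.105)
```

```text
tcp [0.5403 0.0094 0.103 ] w 0.42 ->shift [ 0.1476 -0.0022 -0.053 ] rot [-0.003 -0.003  0.   ]
```

Call:
{"api": "move_arm", "payload": {
  "increments": "1 0.03 0 -0.011 0 0 0;1 0.07 0 -0.025 0 0 0;1 0.11 0 -0.04 0 0 0;1 0.14 0 -0.05 0 0 0;1 0.146 0 -0.053 0 0 0;1 0.146 0 -0.053 0 0 0;1 0.146 0 -0.053 0 0 0"
}}

```text
time_s: 40.45
tcp_pos: [0.5511, 0.1618, 0.1034]
ee_rot: [[-0.277, -0.002, -0.961], [0.961, -0.001, -0.277], [-0.001, -1.0, 0.003]]
wrist_force: [0.1, 0.1, -0.0]
gripper_width: 0.423
```

Run:
```python
from h import *
held();go(*WELLS[0],.0265)
```

```text
side 111 ball-expected [0.0013 0.001  0.0018]
scene not seen 0
tcp [0.5515 0.1614 0.1041] w 0.417 ->shift [ 0.0046  0.0776 -0.0007] rot [-0.001 -0.002 -0.   ]
```

Call:
{"api": "move_arm", "payload": {
  "increments": "1 0.001 0.025 0 0 0 0;1 0.003 0.05 0 0 0 0;1 0.0035 0.068 0 0 0 0;1 0.0035 0.075 0 0 0 0;1 0.0035 0.078 0 0 0 0;1 0.0035 0.078 0 0 0 0;1 0.0035 0.078 0 0 0 0"
}}

```text
time_s: 41.25
tcp_pos: [0.5518, 0.1663, 0.0276]
ee_rot: [[-0.277, 0.002, -0.961], [0.961, 0.001, -0.277], [0.0, -1.0, -0.002]]
wrist_force: [0.9, -0.0, 0.4]
gripper_width: 0.424
```

Call:
{"api": "move_arm", "payload": {
  "increments": "-0.2 0 0 0 0 0 0;-0.2 0 0 0 0 0 0;-0.2 0 0 0 0 0 0;-0.2 0 -0.02 0 0 0 0;-0.2 0 -0.05 0 0 0 0;-0.2 0 -0.08 0 0 0 0;-0.2 -0.04 -0.1 0 0 0 0;-0.2 -0.08 -0.1 0 0 0 0"
}}

```text
time_s: 42.05
tcp_pos: [0.5757, 0.0901, 0.1308]
ee_rot: [[-0.281, 0.008, -0.96], [0.96, 0.002, -0.281], [0.0, -1.0, -0.008]]
wrist_force: [0.9, -0.5, -1.0]
gripper_width: 0.601
```

Run:
```python
from h import *
seated();go(.5107,.0747,.13)
im,d,p=load("seatside");cv2.imwrite("pics/e5c.png",cv2.resize(im[120:360,200:420,::-1],None,fx=3.5,fy=2.5))
im,d,p=load("seatscene");cv2.imwrite("pics/e5s.png",cv2.resize(im[100:260,220:440,::-1],None,fx=3.5,fy=3.5))
```

```text
scene well 2 [378. 192.] 86 [0.4278 0.1312] off [0.     0.0008] topz 0.076
scene well 5 [397. 198.] 94 [0.4124 0.1876] off [0.0007 0.0014] topz 0.077
scene well 0 [362. 225.] 115 [0.5498 0.1658] off [-0.001  -0.0001] topz 0.077
scene well 3 [382. 232.] 116 [0.5348 0.2223] off [0.0001 0.0006] topz 0.077
side well 3 [288. 174.] 203 [0.5418 0.1977] off [ 0.0071 -0.024 ] topz 0.079
side well 5 [249. 187.] 230 [0.4194 0.1604] off [ 0.0077 -0.0258] topz 0.079
tcp [0.574  0.0863 0.1277] w 0.599 ->shift [ 0.0061 -0.0025  0.0641] rot [ 0.002 -0.004 -0.   ]
```

View pics/e5c.png

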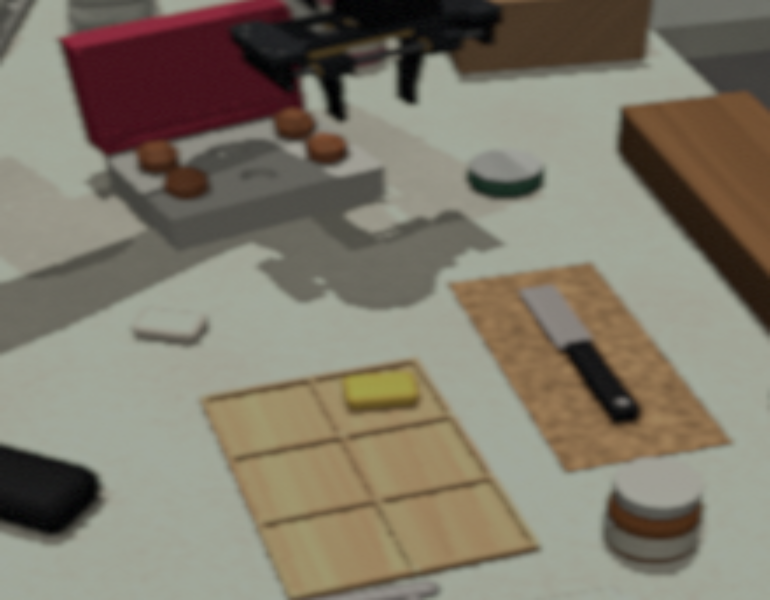

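View pics/e5s.png

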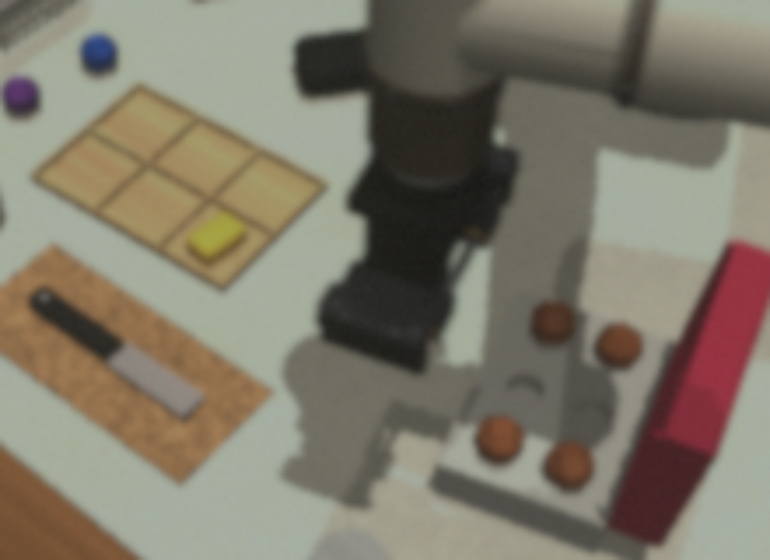

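All four balls are seated and the tray is empty apart from the soap. Before closing the lid I measure how far the gripper's end wedges hang, to keep them clear.

Run:
```python
from h import *
im,d,p=load("d4");P=cloud(p,d)
T=np.array([.6583,-.1506,.0773])
m=(np.abs(P[...,1]-T[1])<.06)&(np.abs(P[...,0]-T[0])<.12)&(P[...,2]>.08)
for lo in np.arange(-.11,.11,.02):
    q=P[m&(P[...,0]-T[0]>lo)&(P[...,0]-T[0]<lo+.02)]
    if len(q): print(round(lo,2),len(q),"min z rel TCP",np.percentile(q[:,2]-T[2],[1,5,20]).round(3),"y",np.percentile(q[:,1]-T[1],[2,98]).round(3))
# lid angle
im,d,p=load("seatscene");P=cloud(p,d);H,S,V=masks(im)
lid=big(((H>165)|(H<4))&(S>110));Q=P[lid];h=np.array([.4616,.2443])
x=(Q[:,:2]-h)@_cx if 0 else (Q[:,:2]-h)@np.array([-.2773,.9608]);print("x pct",np.percentile(x,[2,50,98]),"z",np.percentile(Q[:,2],[2,50,98]))
t=Q[:,2]>.178;print(t.sum(),np.percentile(x[t],[3,50,97]))
go(.435,.3356,.23)
```

```text
-0.11 87 min z rel TCP [0.126 0.131 0.14 ] y [-0.032  0.038]
-0.09 268 min z rel TCP [0.108 0.115 0.132] y [-0.032  0.04 ]
-0.07 152 min z rel TCP [0.116 0.118 0.123] y [-0.029  0.035]
-0.05 1297 min z rel TCP [0.116 0.123 0.215] y [-0.032  0.053]
-0.03 1569 min z rel TCP [0.082 0.127 0.158] y [-0.042  0.023]
-0.01 1397 min z rel TCP [0.041 0.061 0.147] y [-0.044  0.01 ]
0.01 999 min z rel TCP [0.09  0.124 0.162] y [-0.041  0.   ]
0.03 427 min z rel TCP [0.118 0.123 0.151] y [-0.04  0.01]
0.05 153 min z rel TCP [0.116 0.119 0.13 ] y [-0.042  0.009]
0.07 276 min z rel TCP [0.107 0.111 0.127] y [-0.045  0.027]
0.09 32 min z rel TCP [0.146 0.146 0.147] y [-0.035  0.03 ]
x pct [nan nan nan] z [nan nan nan]
899 [0.0180544  0.03508826 0.05200593]
tcp [0.574  0.0863 0.1277] w 0.599 ->shift [ 0.2778 -0.1025  0.0654] rot [ 0.002 -0.004 -0.   ]
```

Call:
{"api": "move_arm", "payload": {
  "increments": "1 0 -0.04 0 0 0 0;1 0 -0.08 0.0 0 0 0;1 0.03 -0.1025 0.01 0 0 0;1 0.075 -0.1025 0.02 0 0 0;1 0.12 -0.1025 0.032 0 0 0;1 0.165 -0.1025 0.042 0 0 0;1 0.21 -0.1025 0.052 0 0 0;1 0.25 -0.1025 0.062 0 0 0"
}}

```text
time_s: 42.95
tcp_pos: [0.4427, 0.3142, 0.2291]
ee_rot: [[-0.278, 0.0, -0.961], [0.961, 0.0, -0.278], [0.0, -1.0, -0.0]]
wrist_force: [0.4, 0.0, 0.2]
gripper_width: 0.024
```

Call:
{"api": "move_arm", "payload": {
  "increments": "1 0.02 0 0.003 0 0 0;1 0.028 0 0.003 0 0 0;1 0.028 0.03 0.003 0 0 0;1 0.028 0.07 0.003 0 0 0;1 0.028 0.105 0.003 0 0 0;1 0.028 0.11 0.003 0 0 0;1 0.028 0.11 0.003 0 0 0"
}}

```text
time_s: 43.65
tcp_pos: [0.4339, 0.3377, 0.1188]
ee_rot: [[-0.277, -0.001, -0.961], [0.961, -0.002, -0.277], [-0.002, -1.0, 0.001]]
wrist_force: [-0.1, 0.2, 0.4]
gripper_width: 0.006
```

```bash
cat >> h.py <<'E'
def rel():
    s=sense();T=s["tcp_pos"];h=np.array([.4616,.2443]);print("xrel",((T[:2]-h)@_cx).round(4),"yrel",((T[:2]-h)@_cy).round(4),"tip zrel",(T[2]+.028-.046).round(4),s["wrist_force"].round(1),"w",s["gripper_width"])
E
python3 - <<'E'
from h import *
rel()
for n in("scene","side"): grab(n,"f1"+n)
im,d,p=load("f1side");cv2.imwrite("pics/f1c.png",cv2.resize(im[60:240,200:400,::-1],None,fx=4,fy=3.3))
im,d,p=load("f1scene");cv2.imwrite("pics/f1s.png",cv2.resize(im[90:260,290:460,::-1],None,fx=4,fy=3.5))
E
```

```text
xrel 0.0974 yrel 0.0007 tip zrel 0.1008 [-0.1  0.2  0.4] w 0.005680468145316859
```

View pics/f1c.png

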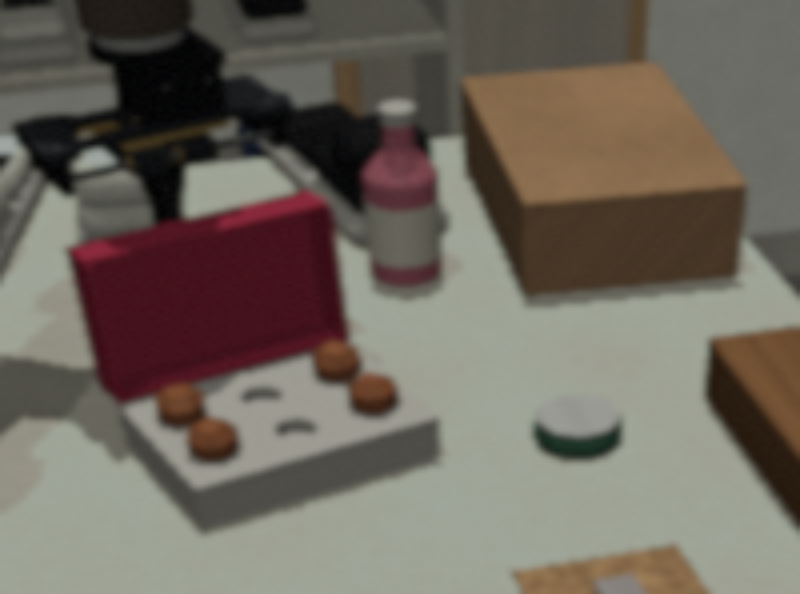

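View pics/f1s.png

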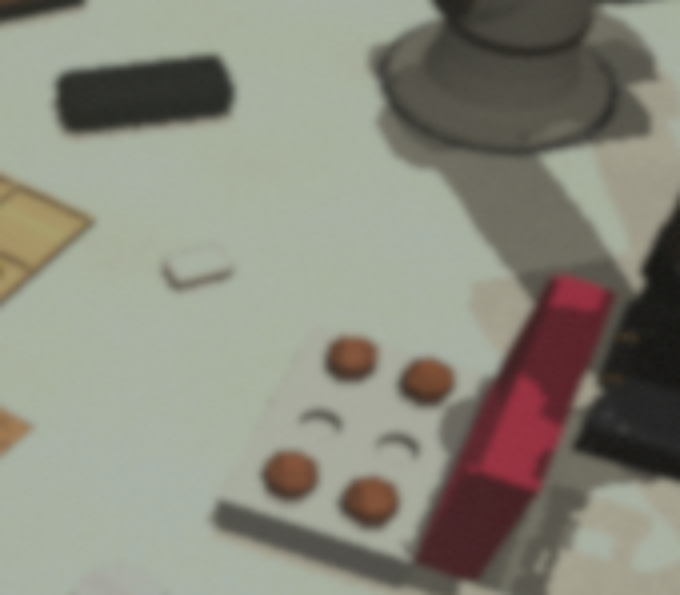

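Call:
{"api": "move_arm", "payload": {
  "increments": "1 -0.01 0 0 0 0 0;1 -0.022 0 0 0 0 0;1 -0.034 0 0 0 0 0;1 -0.046 0 0 0 0 0;1 -0.058 0 0 0 0 0;1 -0.07 0 0 0 0 0;1 -0.082 0 0 0 0 0;1 -0.094 0 0 0 0 0"
}}

```text
time_s: 44.55
tcp_pos: [0.4605, 0.2472, 0.1195]
ee_rot: [[-0.278, 0.001, -0.961], [0.961, 0.0, -0.278], [0.0, -1.0, -0.001]]
wrist_force: [-0.0, 1.2, 3.2]
gripper_width: 0.004
```

Call:
{"api": "move_arm", "payload": {
  "increments": "1 -0.01 0 0 0 0 0;1 -0.018 0 0 0 0 0;1 -0.018 0 0 0 0 0"
}}

```text
time_s: 44.85
tcp_pos: [0.4638, 0.2286, 0.1181]
ee_rot: [[-0.276, -0.003, -0.961], [0.961, -0.003, -0.276], [-0.002, -1.0, 0.004]]
wrist_force: [0.6, 0.6, 0.5]
gripper_width: 0.005
```

Run:
```python
from h import *
rel()
for n in("scene","side"): grab(n,"f2"+n)
im,d,p=load("f2side");cv2.imwrite("pics/f2c.png",cv2.resize(im[60:240,200:400,::-1],None,fx=4,fy=3.3))
im,d,p=load("f2scene");cv2.imwrite("pics/f2s.png",cv2.resize(im[90:260,290:460,::-1],None,fx=4,fy=3.5))
```

```text
xrel -0.0157 yrel 0.0022 tip zrel 0.1001 [0.6 0.6 0.5] w 0.005190469266896513
```

View pics/f2c.png

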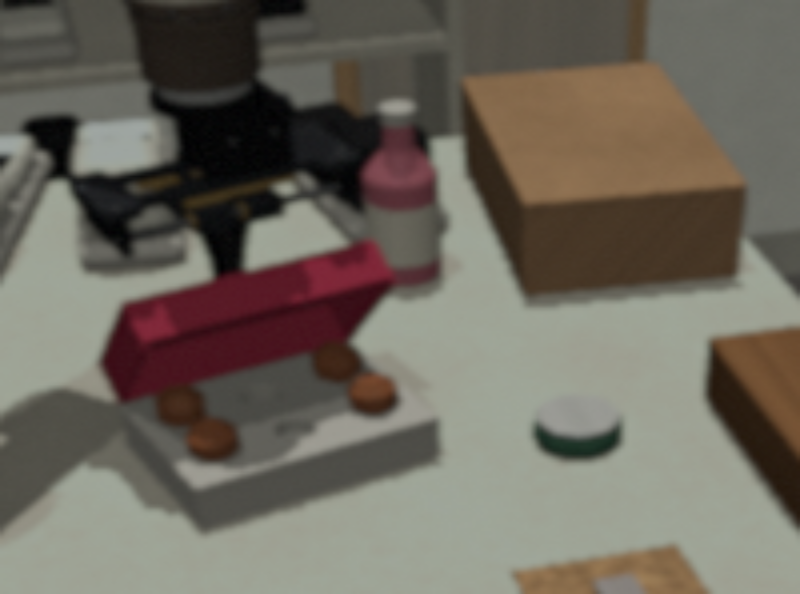

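View pics/f2s.png

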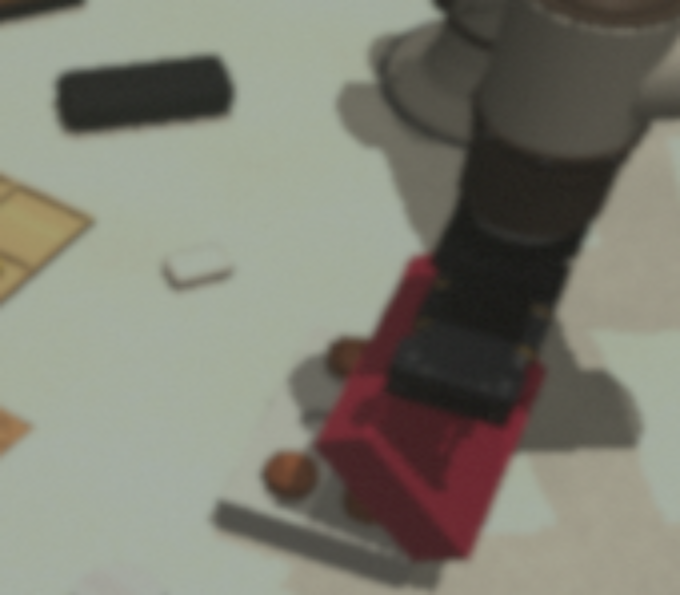

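Call:
{"api": "move_arm", "payload": {
  "increments": "1 -0.01 0 0 0 0 0;1 -0.02 0 0 0 0 0;1 -0.03 0 0 0 0 0;1 -0.04 0.004 0 0 0 0;1 -0.05 0.01 0 0 0 0;1 -0.059 0.017 0 0 0 0;1 -0.069 0.026 0 0 0 0;1 -0.074 0.033 0 0 0 0"
}}

```text
time_s: 45.75
tcp_pos: [0.4851, 0.1581, 0.085]
ee_rot: [[-0.277, -0.001, -0.961], [0.961, -0.001, -0.277], [-0.001, -1.0, 0.001]]
wrist_force: [-0.3, -0.4, 1.3]
gripper_width: 0.003
```

Call:
{"api": "move_arm", "payload": {
  "increments": "1 -0.005 0.007 0 0 0 0;1 -0.01 0.014 0 0 0 0;1 -0.015 0.02 0 0 0 0;1 -0.015 0.02 0 0 0 0"
}}

```text
time_s: 46.15
tcp_pos: [0.4887, 0.1444, 0.0649]
ee_rot: [[-0.277, -0.002, -0.961], [0.961, -0.001, -0.277], [-0.001, -1.0, 0.002]]
wrist_force: [0.0, -0.6, 0.5]
gripper_width: 0.009
```

Run:
```python
from h import *
rel()
for n in("scene","side"): grab(n,"f3"+n)
im,d,p=load("f3side");cv2.imwrite("pics/f3c.png",cv2.resize(im[60:240,200:400,::-1],None,fx=4,fy=3.3))
```

```text
xrel -0.1035 yrel 0.0016 tip zrel 0.0469 [ 0.  -0.6  0.5] w 0.008792877491048947
```

View pics/f3c.png

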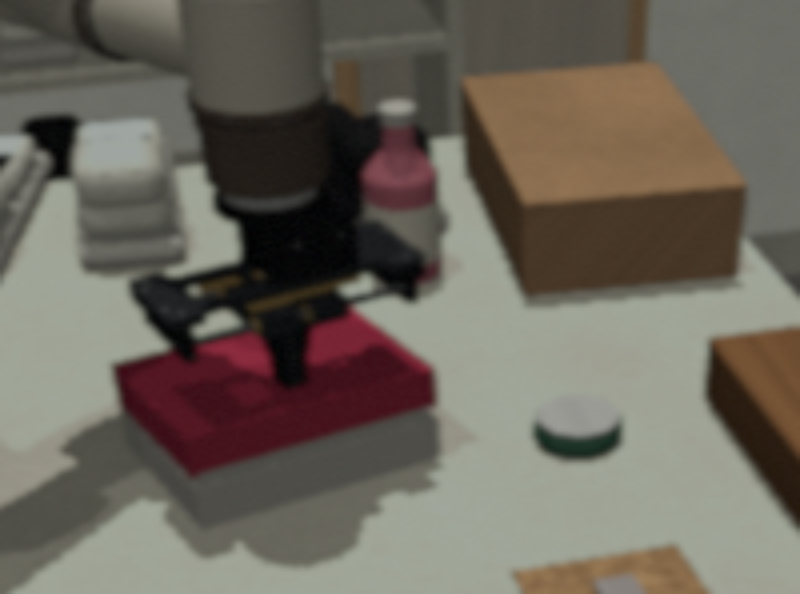

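Call:
{"api": "move_arm", "payload": {
  "increments": "1 -0.005 0.002 0 0 0 0;1 -0.01 0.004 0 0 0 0;1 -0.01 0.005 0 0 0 0;1 -0.01 0.005 0 0 0 0"
}}

```text
time_s: 46.65
tcp_pos: [0.4921, 0.1354, 0.061]
ee_rot: [[-0.277, -0.0, -0.961], [0.961, -0.0, -0.277], [-0.0, -1.0, 0.0]]
wrist_force: [-0.4, 0.4, 0.1]
gripper_width: 0.006
```

Call:
{"api": "move_arm", "payload": {
  "increments": "1 0 0.001 0 0 0 0;1 0 0.002 0 0 0 0;1 0 0.002 0 0 0 0"
}}

```text
time_s: 46.95
tcp_pos: [0.4921, 0.1357, 0.059]
ee_rot: [[-0.277, -0.0, -0.961], [0.961, 0.0, -0.277], [0.0, -1.0, 0.0]]
wrist_force: [0.3, -0.4, 0.7]
gripper_width: 0.003
```

Call:
{"api": "move_arm", "payload": {
  "increments": "1 0 0.001 0 0 0 0;1 0 0.002 0 0 0 0;1 0 0.002 0 0 0 0"
}}

```text
time_s: 47.25
tcp_pos: [0.4922, 0.1357, 0.0583]
ee_rot: [[-0.278, 0.0, -0.961], [0.961, -0.0, -0.278], [-0.0, -1.0, -0.0]]
wrist_force: [-2.6, 0.4, 8.6]
gripper_width: 0.007
```

Run:
```python
from h import *
rel()
im,d,p=grab("side","f4side");cv2.imwrite("pics/f4c.png",cv2.resize(im[130:230,210:330,::-1],None,fx=6.5,fy=6,interpolation=cv2.INTER_CUBIC))
P=cloud(p,d);H,S,V=masks(im);lid=big(((H>165)|(H<4))&(S>110));Q=P[lid];h=np.array([.4616,.2443]);cx=np.array([-.2773,.9608])
x=(Q[:,:2]-h)@cx;t=(x>-.135)&(x<-.005)&(Q[:,2]>.08);print(np.polyfit(x[t],Q[t][:,2],1),np.median(Q[t][:,2]))
```

```text
xrel -0.1128 yrel 0.0008 tip zrel 0.0403 [-2.6  0.4  8.6] w 0.006579046140180664
[-0.05884689  0.08956823] 0.09325705585517974
```

View pics/f4c.png

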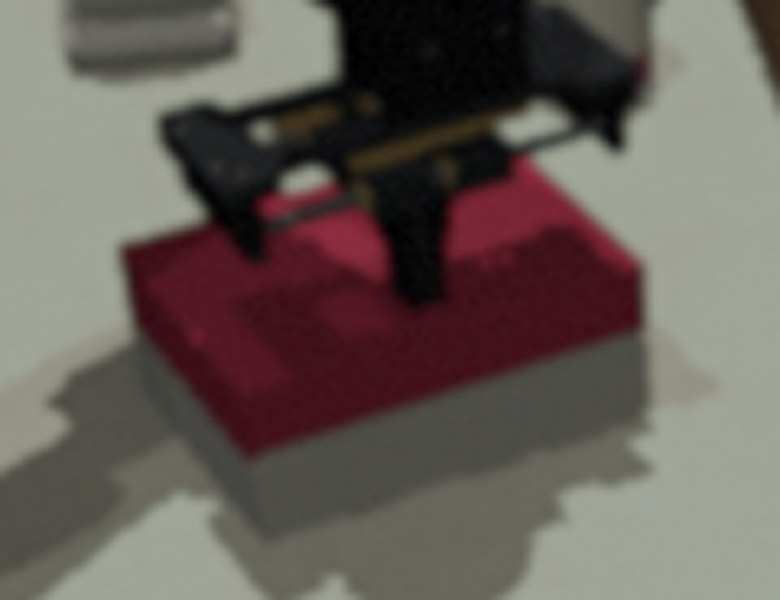

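Call:
{"api": "move_arm", "payload": {
  "increments": "1 0 0.001 0 0 0 0;1 0 0.003 0 0 0 0;1 0 0.003 0 0 0 0;1 0 0.003 0 0 0 0"
}}

```text
time_s: 47.7
tcp_pos: [0.4923, 0.1357, 0.0581]
ee_rot: [[-0.279, 0.001, -0.96], [0.96, -0.001, -0.279], [-0.001, -1.0, -0.001]]
wrist_force: [-9.7, -1.0, 26.2]
gripper_width: 0.004
```

Call:
{"api": "move_arm", "payload": {
  "increments": "1 0 -0.02 0 0 0 0;1 0 -0.06 0 0 0 0;1 -0.03 -0.1 0 0 0 0;1 -0.07 -0.13 0 0 0 0;1 -0.11 -0.15 0 0 0 0;1 -0.15 -0.15 0 0 0 0;1 -0.15 -0.15 0 0 0 0"
}}

```text
time_s: 48.4
tcp_pos: [0.5345, -0.0116, 0.2045]
ee_rot: [[-0.272, 0.001, -0.962], [0.962, 0.0, -0.272], [-0.0, -1.0, -0.001]]
wrist_force: [-0.3, 0.6, -0.3]
gripper_width: 0.006
```

Run:
```python
from h import *
for n in("scene","side"): grab(n,"g1"+n)
h=np.array([.4616,.2443]);cx=np.array([-.2773,.9608])
for t in("d1","g1side","s1","g1scene"):
    im,d,p=load(t)
    P=cloud(p,d);H,S,V=masks(im);lid=big(((H>165)|(H<4))&(S>110));Q=P[lid];Q=Q[~np.isnan(Q[:,0])]
    x=(Q[:,:2]-h)@cx;k=(x>-.12)&(x<-.01)&(Q[:,2]>.08);print(t,np.polyfit(x[k],Q[k][:,2],1),np.median(Q[k][:,2]))
    v,u=np.nonzero(lid);print("  bbox",u.min(),u.max(),v.min(),v.max(),lid.sum())
im,d,p=load("g1side");cv2.imwrite("pics/g1c.png",cv2.resize(im[110:350,200:420,::-1],None,fx=3.5,fy=2.5))
im,d,p=load("g1scene");cv2.imwrite("pics/g1s.png",cv2.resize(im[100:260,180:440,::-1],None,fx=3,fy=3))
```

```text
d1 [0.00183701 0.09311724] 0.0931226045055284
  bbox 229 307 153 205 2516
g1side [-0.00037712  0.09286291] 0.09312344782653525
  bbox 229 307 153 205 2554
s1 [0.00098924 0.09008059] 0.09013728739861454
  bbox 347 413 175 247 3090
g1scene [0.0013072  0.09013317] 0.09023381981013656
  bbox 347 414 175 247 3122
```

View pics/g1c.png

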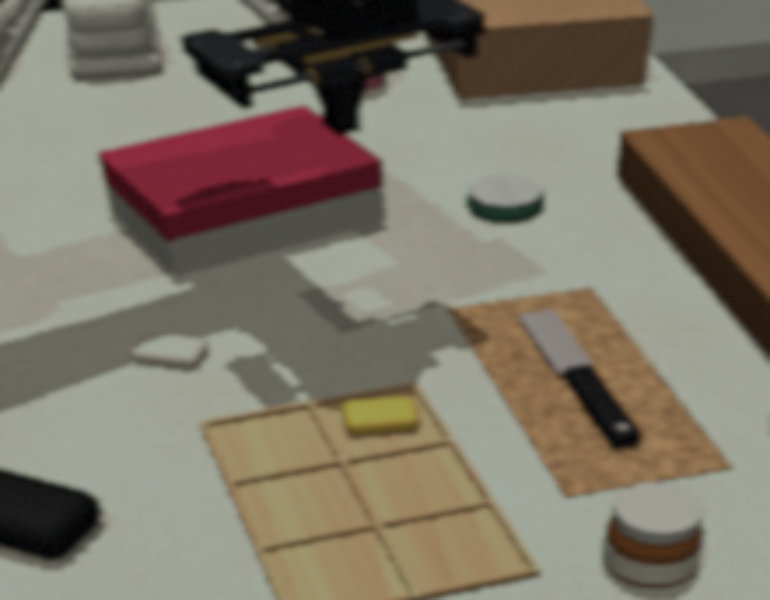

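View pics/g1s.png

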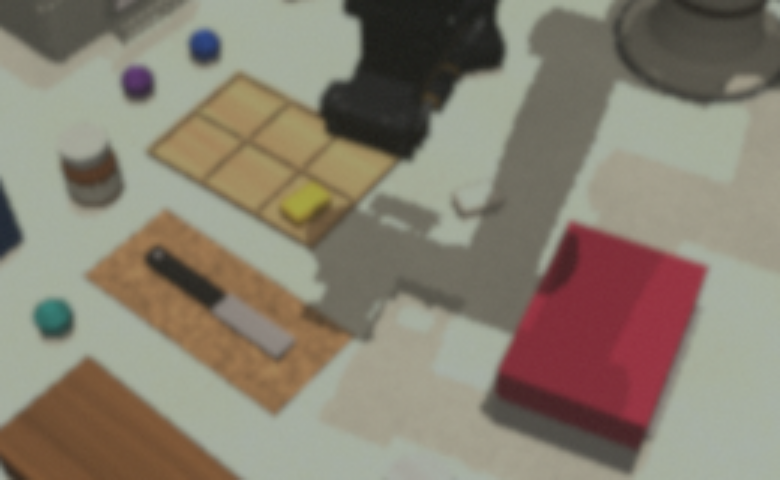

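Run:
```python
from h import *
s=sense();print(s["time_s"],abs(s["joint_velocities"]).max(),s["wrist_force"])
im,d,p=load("g1side");P=cloud(p,d);H,S,V=masks(im)
box=(P[...,0]>.58)&(P[...,0]<.75)&(P[...,1]>-.33)&(P[...,1]<.02)&(P[...,2]<.05)
v,u=np.nonzero(big(box&(V<60)));rect(onplane(p,u,v,.016)[:,:2],"handle")
print(r.finish_job())
```

```text
48.5 1.9995999814339407 [-0.17409378  0.38453486 -0.53505133]
handle 274 [ 665.3 -206.7] [ 22.8 107.6] 2.43
the job is handed in; nothing more can be done
None
```

The job is done and handed in at 48.5 s of robot time; the hand-in reports no verdict.

**What I did**
- I pried the lid up with the blade in the slot and pushed it open to about 1.66 rad.
- I laid the blade back along the middle of its mat.
- I moved the four balls that were in the tray into wells 3, 5, 2 and 0.
- I shut the lid with closed fingers and pressed it down with about 26 N.

**Last checks**
- **Lid:** its outline and roof height match the pictures taken before I opened it, to within a pixel and less than a millimetre.
- **Balls:** before closing, the scene camera put all four within about 1.5 mm of their well axes, with the right top height. They cannot be seen under the shut lid, so I did not check them after that.
- **Side-camera disagreement:** it put the first two balls 4 to 5 mm off, an error I put down to that view. Later it merged neighbouring balls and could not confirm them one by one.
- **Blade and arm:** the handle centre is at (0.665, -0.207) m and aligned with the mat to about 1°, so the tip and butt are both over it. The arm was clear of everything.
- **Other items:** I compared the soap, bottle, jar and tin only by eye, and none looked moved.

**What went wrong:** my first grasp of the blade closed on air. The real fingertips ended about 28 to 32 mm above the reported TCP. I measured this in the pictures and allowed for it afterwards.

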